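# Load a tube-post carrier and lock its bayonet lid

## Robot

A 6-joint arm with a two-finger parallel gripper is mounted at the origin on the work surface. World frame = base frame: x ahead of the robot, y to its left, z up, the work surface at z = 0. Lengths are in mm, angles in rad, forces in N, time in s.
With the tool pointing down it reaches from about 350 to 775 mm from the base axis. Payload 7.3 kg.
Tool frame: the origin (TCP) lies between the finger pads; the fingertips stand tcp_to_tips ahead of it and the grasp point (between the pads) lies 5 mm behind it (tcp_to_tips is the distance from the TCP to the fingertips, in mm); z points along the fingers, x is the direction in which the jaws open and shut, and the axes are right-handed (so a half turn about z gives the same grasp; the last joint's range is limited). The gripper opens to 92 mm and grips with 3 to 60 N. Pads are 19 mm wide; open, the fingers measure 130 mm over their backs; the gripper's body (75 mm by 190 mm) begins 47 mm behind the grasp point.
Start: joints at [-1.388, 0.342, 1.524, -0, 1.275, -0.146], TCP at [169.55, -496.89, 205.441] pointing down, gripper open.
Joint ranges: [-2.53, 2.53], [-0.77, 2.02], [0.04, 2.7], [-1, 4.14], [0.28, 2.66], [-3.11, 3.11]. Speed limits (rad/s): [2.57, 2.57, 3.14, 3.14, 3.14, 3.14].

## Interface

Orientations are given as [roll, pitch, yaw] about the fixed x, y, z axes, in that order (R = Rz(yaw) Ry(pitch) Rx(roll)).
In Python, from plant import * gives the robot as it stands.
- The arm moves only by the tool drive_tool, never from a script. Its argument "deltas" is a list of rows, each an object of numbers: "hand": the gripper's target within -1 to 1 (shut at 1, half-way at 0, fully open at -1); "tx", "ty", "tz": the shift along the tool's x, y, z each as a share of 4 cm, from -1 to 1; "wx", "wy", "wz": the turn, a rotation vector about the tool's x, y, z each as a share of 5 degrees, from -1 to 1. In form: [{"hand": .., "tx": .., "ty": .., "tz": .., "wx": .., "wy": .., "wz": ..}, ...]. A call has 1 to 20 rows; each row shifts and turns the commanded pose from where the row before left it, along the tool's axes as they then stand; what a row does not reach is not made up. A row lasts 1/12 s, in which the tool goes at most 41.7 mm and 7.16 degrees, less where a joint would pass 70% of its speed; a pose out of reach is approached as far as the arm can. A call with a number of a shift or a turn outside -1 to 1 is refused whole. A call with a gripper value outside its range is refused whole. The fingers move at their own pace and stop on an object; the grip force is fixed at half the most. Time passes only in rows, so rows that do not move let the fingers close. It gives the time, the measured TCP pose, the force and the opening at its end, in the units of the state.
- get_obs(): the state, without advancing time (a new reading comes with each control period).
- capture(name): name is "scene" or "side" or "wrist"; returns the picture (420x560x3 uint8, red, green, blue); there is no depth.
- camera_model(name): a dict with "fx", "fy", "cx", "cy" (pixels), "rvec" (rotation vector, rad) and "tvec" (3), from world to camera coordinates, as OpenCV has them. Camera axes: x right, y down, z forward; pixel columns grow to the right and rows downward; lengths in mm; the calibration is good to about 2 mm. A picture is of the moment at which its call begins: read the wrist's pose just before it. camera_model takes no time and is no camera call; for the wrist camera it gives the pose at the moment of the call.
- close_job(): hands the job in, once; it reports no verdict.
The state is a dict: "time": time; "joint_positions": joint angles; "dq": joint speeds; "tau": joint torques, N m; "tool_pos": TCP position; "tcp_rot": TCP orientation; "contact_force": force on the tool from outside, world axes, zero at the start; "moment": the same for the moment, N m; "grip_width": finger opening in mm.
Only numpy, scipy, OpenCV 4.12 (cv2) and the standard library are available. Lean on these libraries where they do the work, as an engineer would, in place of code of your own. Each camera call takes 0.05 s, during which the arm holds its last target.

## Task

Get the dispatch carrier ready to send: put the blue-capped jar into the open tube, swing the lid fully closed over the mouth while its red locking ring is still unlocked, and only then twist the ring clockwise a quarter turn until it clicks locked. Leave the closed carrier with the jar inside, and leave the white-capped jar, the carton and the red bin where they stand.

Things in the scene. Friction and masses are not known exactly. Their poses are not given: they have to be found in the camera images.
- blue_jar_mid (a point): Middle of the blue-capped jar to be loaded: a round jar 44 mm in diameter and 90 mm tall (cap included), 80 to 170 g, standing upright on the table. The point is on its axis 45 mm above its underside; z runs up the jar to the cap. It changes places with the white-capped jar.
- white_jar: Bystander: a jar of the same shape with a white cap. Origin at the centre of its underside.
- carton: Bystander: brown cardboard carton 110 x 150 x 70 mm. Origin at the centre of its underside.
- red_bin: Bystander: open red bin 220 x 150 x 100 mm. Origin at the centre of its underside.
- mouth (a point): Centre of the mouth of the clear round carrier tube (fixed). z points out of the mouth along the tube's axis, which leans 30 degrees from vertical towards the robot side; x points up the slope of the mouth's plane, away from the robot; y is level, to the left. Inner diameter 128 mm, outer 140 mm.
- pin (a point): The lid's swing pin, 100 mm up the slope (+x of mouth) from the mouth's centre, in the plane of the mouth; axes as for mouth. The lid stays parallel to the mouth and swings sideways about this pin's z axis. A small fixed steel arm on the pin, 24 to 27 mm above the mouth plane, carries the ring's sprung pawl 32 mm from the pin towards the mouth.
- lid (a joint): Swing of the flat grey lid (disc 152 mm in diameter, 1 to 11 mm above the mouth plane, centre 100 mm from the pin), rad. 0 = fully closed, at a stop; positive = swung counter-clockwise seen from outside the mouth, to the tube's right. Starts at 1.45 to 1.75, stop at 1.85. Stays where it is left; 2 to 3 N at the peg moves it.
- peg (a point): The lid's black round pull peg, 14 mm in diameter, 45 mm tall, on a tab at the lid's edge, 131 mm from the pin. The point is on its axis, 31 mm above the tab and 14 mm below the peg's top, 42 mm above the mouth plane; z along the peg, parallel to the tube's axis. It moves on a circle about the pin; lid closed, it lies 85 mm left (+y) of the mouth's centre.
- lock_ring (a joint): Twist of the red bayonet ring on the lid, rad. 0 = unlocked, grows clockwise seen from outside; starts at 0.05 to 0.30. Light friction (0.04 N m) holds it where left. With the lid closed, a sprung pawl resists from 1.31 (up to 0.2 N m), is passed at 1.42, then snaps the ring on to 1.50 to 1.57 (stop): locked. It also turns on the open lid, but must stay unlocked till the lid is closed.
- bar (a point): Middle of the white grip bar across the ring (ring 124 mm outer diameter, 12 mm high on the lid's face): 110 mm long, 16 mm thick, top 46 mm above the lid's face. The point is on the ring's axis, 11 mm below the bar's top. x along the bar, z out of the lid. Lid closed: at joint 0 x lies 45 degrees counter-clockwise of mouth's x; locked, 45 degrees clockwise.
- tube: The tube itself, held in a grey cradle. Origin on its axis, 160 mm below the mouth; axes as for mouth. The padded floor lies 140 mm below the mouth. A jar let go in the tube slides down to the floor; its middle must end over 45 mm below the plane of the mouth.

How it is judged (in metres and radians):
On the way, in this order (a step that is already met when the one before it is completed fails the run):
1. the blue-capped jar is inside the tube and let go (z of blue_jar_mid in the frame of mouth between -0.15 and -0.045 m and x of blue_jar_mid in the frame of mouth between -0.064 and 0.064 m and y of blue_jar_mid in the frame of mouth between -0.064 and 0.064 m and contact force between the fingers and blue_jar below 0.2 N), for 0.2 s.
2. the lid is fully closed while the ring is still unlocked (under 0.7 rad) (value of joint lid below 0.06 rad and value of joint lock_ring below 0.7 rad), for 0.2 s.
3. the ring is twisted past its click (value of joint lid below 0.06 rad and value of joint lock_ring above 1.46 rad), for 0.2 s.
At the end, for the whole second after the job is handed in: The blue-capped jar lies at rest in the tube (its middle over 45 mm below the mouth plane), the lid is closed to within 0.06 rad, the locking ring is past its click (over 1.46 rad), and the bystanders stand where they stood (all of step 3 and z of blue_jar_mid in the frame of mouth between -0.15 and -0.045 m and x of blue_jar_mid in the frame of mouth between -0.064 and 0.064 m and y of blue_jar_mid in the frame of mouth between -0.064 and 0.064 m and linear speed of blue_jar below 0.03 m/s); the robot touches nothing.
It fails at once if the ring is twisted beyond 1.0 rad while the lid is not closed (value of joint lid above 0.1 rad and value of joint lock_ring above 1 rad).
It fails at once if the white jar is moved over 30 mm or tipped (distance of white_jar from where it was at the start of the episode above 0.03 m or angle between white_jar's own z axis and vertical above 0.3 rad).
It fails at once if the carton is moved over 30 mm or tipped (distance of carton from where it was at the start of the episode above 0.03 m or angle between carton's own z axis and vertical above 0.3 rad).
It fails at once if the red bin is moved over 30 mm or tipped (distance of red_bin from where it was at the start of the episode above 0.03 m or angle between red_bin's own z axis and vertical above 0.3 rad).
It also fails if it takes over 72 s, if anything falls off the work surface, if the arm or the gripper's body presses on something with over 40 N, if the wrist force passes 120 N, or if a joint passes its speed limit or range.

## Working session

There is one attempt and no reset: what is moved stays moved. The work goes in short steps, Python scripts to look and compute and a tool call to move; the robot and the scene stay as the last step left them, time stands still between calls to the robot, and variables do not carry over. Pictures are saved under pics/ and viewed, and the job is handed in when it is done.

Besides the shell and the picture viewer there is one more tool, called as a command line: name --argument value ..., lists and objects as JSON in quotes. drive_tool: Moves the arm, as the interface text tells. Its arguments: {"type":"object","properties":{"deltas":{"type":"array","items":{"type":"object","properties":{"hand":{"type":"number"},"tx":{"type":"number"},"ty":{"type":"number"},"tz":{"type":"number"},"wx":{"type":"number"},"wy":{"type":"number"},"wz":{"type":"number"}}}}},"required":["deltas"]}

```bash
ls; mkdir -p pics
cat > h.py <<'E'
from plant import *
import numpy as np, cv2, pickle
from scipy.spatial.transform import Rotation as R
def snap(n,f):
    cm=camera_model(n); im=capture(n); cv2.imwrite(f'pics/{f}.png',im[:,:,::-1]); pickle.dump((cm,im),open(f'pics/{f}.pkl','wb')); return cm,im
def load(f): return pickle.load(open(f'pics/{f}.pkl','rb'))
def ray(cm,u,v):
    Rm=cv2.Rodrigues(np.array(cm['rvec'],float))[0]; t=np.array(cm['tvec'],float).ravel()
    d=Rm.T@np.array([(u-cm['cx'])/cm['fx'],(v-cm['cy'])/cm['fy'],1]); return -Rm.T@t, d/np.linalg.norm(d)
def onplane(cm,u,v,z=0):
    o,d=ray(cm,u,v); return o+d*(z-o[2])/d[2]
def proj(cm,p):
    return cv2.projectPoints(np.array(p,float).reshape(-1,3),np.array(cm['rvec'],float),np.array(cm['tvec'],float),np.array([[cm['fx'],0,cm['cx']],[0,cm['fy'],cm['cy']],[0,0,1.]]),None)[0].reshape(-1,2)
def tri(*rays):
    A=np.zeros((3,3));b=np.zeros(3)
    for o,d in rays:
        P=np.eye(3)-np.outer(d,d);A+=P;b+=P@o
    x=np.linalg.solve(A,b); return x,[np.linalg.norm((np.eye(3)-np.outer(d,d))@(x-o)) for o,d in rays]
E
python3 - <<'E'
from h import *
print(get_obs())
for n in ('scene','side','wrist'):
    cm,im=snap(n,n+'0'); print(n,cm,ray(cm,280,210))
E
```

```text
pics
{'time': 0.0, 'joint_positions': array([-1.38799049e+00,  3.42723199e-01,  1.52504500e+00,  4.10398094e-06,
        1.27541331e+00, -1.46002403e-01]), 'dq': array([ 0.00054683, -0.00178764,  0.00038719,  0.00073554, -0.00147429,
       -0.00040918]), 'tau': array([ 1.36288414e-03, -4.31230688e+01, -2.44214398e+01,  7.18992180e-02,
        5.60728332e-02, -1.16232263e-04]), 'tool_pos': array([ 169.46744047, -496.41162036,  204.73499067]), 'tcp_rot': array([-3.14135762e+00,  1.57138041e-03, -1.24198910e+00]), 'contact_force': array([0.15996027, 0.99554842, 0.48864273]), 'moment': array([-0.0022449 , -0.00810426, -0.01817799]), 'grip_width': 91.92146044232378}
scene {'fx': 469.46561012503025, 'fy': 469.46561012503025, 'cx': 278.7444053193086, 'cy': 204.92692435479339, 'rvec': array([ 1.60715353,  2.12184133, -0.69643292]), 'tvec': array([ 178.94600982, -349.86398991, 1889.59428373])} (array([1409.70104017,  194.70034983, 1303.77444141]), array([-0.57028321, -0.14858713, -0.80789785]))
side {'fx': 391.4419950777378, 'fy': 391.4419950777378, 'cx': 281.9191928518362, 'cy': 208.16642363165914, 'rvec': array([ 0.8012628 , -2.32717829,  1.31367543]), 'tvec': array([433.00372626, 318.20030766, 779.05914756])} (array([  5.30442013, 657.0025166 , 681.17279339]), array([ 0.55193593, -0.65755666, -0.51282158]))
wrist {'fx': 349.92576888750347, 'fy': 349.92576888750347, 'cx': 275.46596829152037, 'cy': 206.11263211252316, 'rvec': array([-2.35895333,  1.68880697,  0.24580988]), 'tvec': array([-524.61250798,  -35.35813447,  391.81840019])} (array([ 241.48093512, -473.11882567,  384.49405028]), array([-0.27313779, -0.10378021, -0.9563605 ]))
```

View pics/scene0.png

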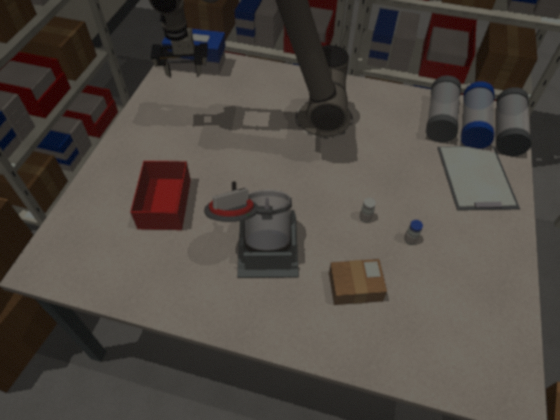

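View pics/side0.png

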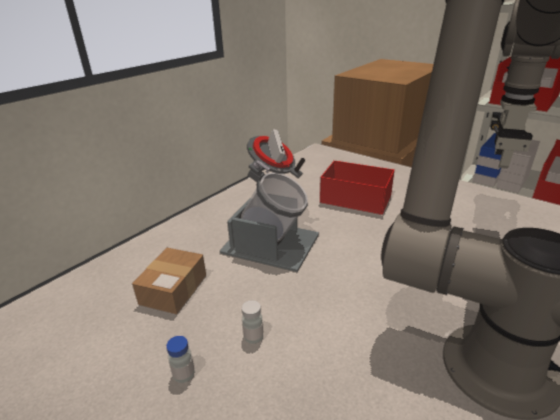

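View pics/wrist0.png

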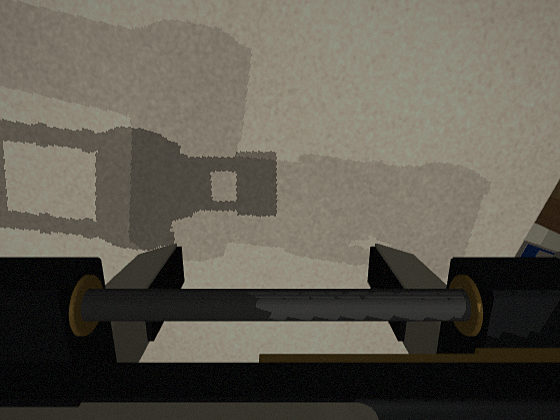

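Scene: the blue jar is at about (415,232), white jar (368,210), tube mouth (268,205), lid (235,207), carton (358,281) and bin (163,195). Side: blue cap (178,346), mouth (282,195), lid (270,152), peg (300,167). I'll zoom in to measure.

Run:
```python
from h import *
for f,n in (('scene0','scene'),('side0','side')):
    cm,im=load(f); hsv=cv2.cvtColor(im,cv2.COLOR_RGB2HSV)
    m=cv2.inRange(hsv,(105,120,40),(130,255,255))
    k,l,s,c=cv2.connectedComponentsWithStats(m)
    for i in range(1,k):
        if s[i,4]>30: print(n,'blue',s[i],c[i],onplane(cm,*c[i],z=80).round(1))
    x,y,w,h=(190,170,140,115) if n=='scene' else (215,120,110,150)
    a=cv2.resize(im[y:y+h,x:x+w],None,fx=5 if n=='scene' else 4,fy=5 if n=='scene' else 4,interpolation=cv2.INTER_CUBIC)
    cv2.imwrite(f'pics/{n}z.png',np.clip(a[:,:,::-1]*1.6,0,255))
```

```text
scene blue [237   0  23  15 223] [247.42152466   5.8161435 ] [-569.2 -499.4   80. ]
scene blue [374   9  23  34 467] [385.47751606  23.65952891] [-605.7  152.9   80. ]
scene blue [192  29  33  32 428] [212.1682243   42.32943925] [-248.  -557.9   80. ]
scene blue [162  37   9   8  55] [166.09090909  41.23636364] [-199.1 -754.1   80. ]
scene blue [370  51  17   8  57] [377.71929825  54.56140351] [-363.8  152.7   80. ]
scene blue [465  82  28  11 138] [479.74637681  85.75362319] [-273.3  579.4   80. ]
scene blue [462 121  31  27 676] [477.25887574 134.28994083] [ 14.  576.3  80. ]
scene blue [ 41 131  29  18 309] [ 55.04854369 139.00647249] [ 462.8 -896.4   80. ]
scene blue [411 221  11  10  83] [416.03614458 225.18072289] [485.2 399.   80. ]
side blue [480 134  21  25 239] [489.40167364 148.40585774] [ 286.5 -969.1   80. ]
side blue [476 166  23  11 157] [486.88535032 170.91719745] [ 238.1 -749.2   80. ]
side blue [167 336  20  18 268] [176.5261194  344.42910448] [495.8 393.8  80. ][ WARN:0@0.134] global loadsave.cpp:1063 imwrite_ Unsupported depth image for selected encoder is fallbacked to CV_8U.
```

View pics/scenez.png

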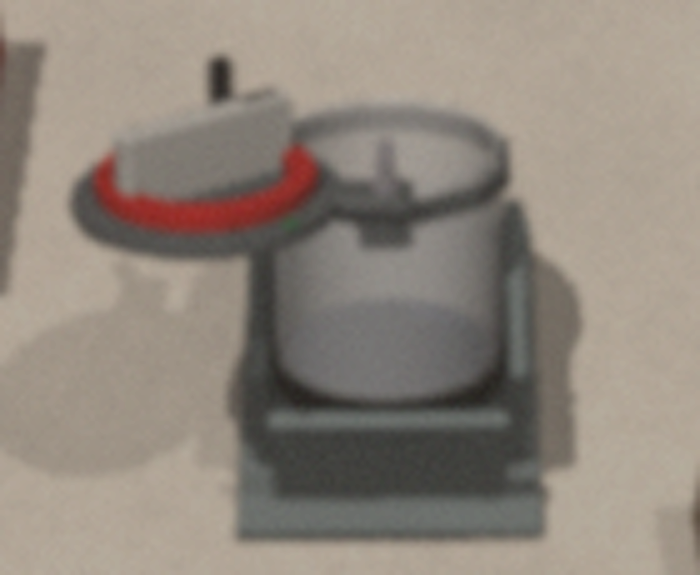

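View pics/sidez.png

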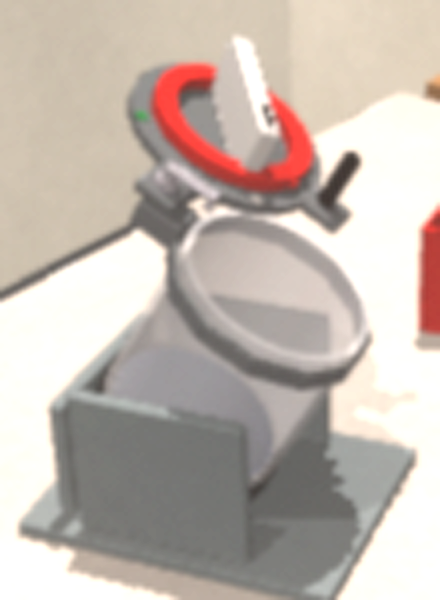

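Run:
```python
from h import *
a,_=load('scene0');b,_=load('side0')
def t(n,p,q): print(n,*[np.round(x,1) for x in tri(ray(a,*p),ray(b,*q))])
S=lambda x,y:(190+x/5,170+y/5); D=lambda x,y:(215+x/4,120+y/4)
t('mouth',S(398,158),D(270,290))
t('pegtop',S(220,62),D(350,160))
t('pegbot',S(220,100),D(332,202))
t('lidc',S(200,195),D(230,137))
t('pawl top/pin',S(388,145),D(182,175))
t('bar end L top',S(120,140),D(272,140))
t('bluecap',(416,225),(178,345))
t('white',(369,205),(251,310))
# base corners on z~0..
for p in [(238,538),(545,538)]: print(onplane(a,*S(*p),z=0).round(1))
for p in [(22,528),(325,595),(415,455)]: print(onplane(b,*D(*p),z=0).round(1))
o=get_obs();Rt=R.from_euler('xyz',o['tcp_rot']);c=load('wrist0')[0]
C=ray(c,280,210);print('cam in tool',Rt.inv().apply(C[0]-o['tool_pos']),[Rt.inv().apply(ray(c,*p)[1]) for p in ((c['cx'],c['cy']),)])
```

```text
mouth [593.9 -52.6 182.5] [3.4 3.4]
pegtop [ 600.2 -156.6  240.6] [0.4 0.4]
pegbot [ 608.9 -153.2  210.5] [5. 5.]
lidc [ 694.  -137.1  240.9] [0.6 0.6]
pawl top/pin [648.3 -38.6 260.9] [2.4 2.4]
bar end L top [ 678.3 -183.   236.2] [13.3 13.3]
bluecap [488.2 396.7  85.6] [1.3 1.3]
white [444.6 241.6  78.7] [1.9 1.9]
[ 775.7 -102.4    0. ]
[723.8  81.    0. ]
[727.9  69.9   0. ]
[507.7  -1.9   0. ]
[ 553.2 -176.8    0. ]
cam in tool [   0.87647923  -75.73122837 -179.58353005] [array([-0.00181397,  0.28151018,  0.95955653])]
```

drive_tool --deltas '[{"tz": -0.6},{"tz": -0.8},{"tz": -0.8,"ty": -0.5},{"tz": -0.8,"tx": -0.3,"ty": -0.7},{"tz": -0.8,"tx": -0.4,"ty": -0.9},{"tz": -0.7,"tx": -0.4,"ty": -0.9},{"tz": -0.5,"tx": -0.4,"ty": -0.9},{"tz": -0.4,"tx": -0.4,"ty": -0.9},{"tx": -0.4,"ty": -0.9},{"tx": -0.4,"ty": -0.9},{"tx": -0.4,"ty": -0.9},{"tx": -0.4,"ty": -0.9},{"tx": -0.4,"ty": -0.9},{"tx": -0.4,"ty": -0.9},{"tx": -0.4,"ty": -0.9},{"tx": -0.4,"ty": -0.9},{"tx": -0.4,"ty": -0.9},{"tx": -0.4,"ty": -0.9},{"tx": -0.3,"ty": -0.6},{}]'

```text
invalid input
```

Run:
```python
from h import *
print(get_obs()['joint_positions'])
try: print(tcp_to_tips)
except Exception as e: print(e, [k for k in dir() if k[0]!='_'][:60])
snap('wrist','wrist1')
```

```text
[-1.38798448e+00  3.42565379e-01  1.52480149e+00 -4.39601353e-05
  1.27540159e+00 -1.45995303e-01]
14.0
```

View pics/wrist1.png

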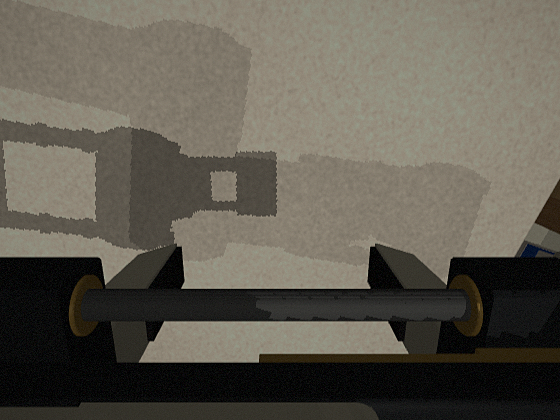

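drive_tool --deltas '[{"hand": -1,"tx": 0,"ty": 0,"tz": -0.6,"wx": 0,"wy": 0,"wz": 0},{"hand": -1,"tx": 0,"ty": 0,"tz": -0.8,"wx": 0,"wy": 0,"wz": 0},{"hand": -1,"tx": -0.2,"ty": -0.4,"tz": -0.8,"wx": 0,"wy": 0,"wz": 0},{"hand": -1,"tx": -0.4,"ty": -0.8,"tz": -0.8,"wx": 0,"wy": 0,"wz": 0},{"hand": -1,"tx": -0.4,"ty": -0.8,"tz": -0.8,"wx": 0,"wy": 0,"wz": 0},{"hand": -1,"tx": -0.4,"ty": -0.8,"tz": -0.8,"wx": 0,"wy": 0,"wz": 0},{"hand": -1,"tx": -0.4,"ty": -0.8,"tz": -0.4,"wx": 0,"wy": 0,"wz": 0},{"hand": -1,"tx": -0.4,"ty": -0.8,"tz": -0.4,"wx": 0,"wy": 0,"wz": 0},{"hand": -1,"tx": -0.4,"ty": -0.8,"tz": 0,"wx": 0,"wy": 0,"wz": 0},{"hand": -1,"tx": -0.4,"ty": -0.8,"tz": 0,"wx": 0,"wy": 0,"wz": 0},{"hand": -1,"tx": -0.4,"ty": -0.8,"tz": 0,"wx": 0,"wy": 0,"wz": 0},{"hand": -1,"tx": -0.4,"ty": -0.8,"tz": 0,"wx": 0,"wy": 0,"wz": 0},{"hand": -1,"tx": -0.4,"ty": -0.8,"tz": 0,"wx": 0,"wy": 0,"wz": 0},{"hand": -1,"tx": -0.4,"ty": -0.8,"tz": 0,"wx": 0,"wy": 0,"wz": 0},{"hand": -1,"tx": -0.4,"ty": -0.8,"tz": 0,"wx": 0,"wy": 0,"wz": 0},{"hand": -1,"tx": -0.4,"ty": -0.8,"tz": 0,"wx": 0,"wy": 0,"wz": 0},{"hand": -1,"tx": -0.4,"ty": -0.8,"tz": 0,"wx": 0,"wy": 0,"wz": 0},{"hand": -1,"tx": -0.3,"ty": -0.4,"tz": 0,"wx": 0,"wy": 0,"wz": 0},{"hand": -1,"tx": 0,"ty": 0,"tz": 0,"wx": 0,"wy": 0,"wz": 0}]'

```text
time: 1.78
tool_pos: [536.9, -117.7, 407.7]
tcp_rot: [3.141, 0.002, -1.237]
contact_force: [0.0, -0.3, 0.6]
grip_width: 91.7
```

Run:
```python
from h import *
o=get_obs();print(o['joint_positions'],o['tool_pos'],o['dq'].round(3))
snap('wrist','wrist2')
cv2.imwrite('pics/w2b.png',cv2.resize(cv2.imread('pics/wrist2.png')[:300],None,fx=1.42,fy=1.42))
```

```text
[-3.55930456e-01  3.32215301e-01  9.97128113e-01  1.26570492e-03
  1.81377797e+00  8.81574055e-01] [ 536.93321665 -117.65877372  407.65816562] [-0.066 -0.032  0.032 -0.034 -0.    -0.06 ]
```

View pics/wrist2.png

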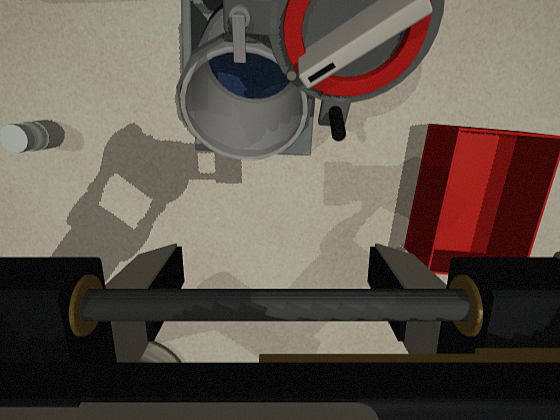

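Wrist view: mouth rim is centred near (243,97), the pawl arm tip at (240,58), the peg's top at (335,110), the bar from (305,80) to (430,8), and the bin to the right. I'll take a second view, shifted forward, for stereo.

drive_tool --deltas '[{"hand": -1,"tx": 0.4,"ty": -0.7,"tz": 0,"wx": 0,"wy": 0,"wz": 0},{"hand": -1,"tx": 0.4,"ty": -0.7,"tz": 0,"wx": 0,"wy": 0,"wz": 0},{"hand": -1,"tx": 0.4,"ty": -0.6,"tz": 0,"wx": 0,"wy": 0,"wz": 0},{"hand": -1,"tx": 0,"ty": 0,"tz": 0,"wx": 0,"wy": 0,"wz": 0},{"hand": -1,"tx": 0,"ty": 0,"tz": 0,"wx": 0,"wy": 0,"wz": 0}]'

```text
time: 2.25
tool_pos: [626.7, -142.3, 406.0]
tcp_rot: [3.138, 0.002, -1.243]
contact_force: [0.0, -0.6, -0.1]
grip_width: 91.8
```

Run:
```python
from h import *
o=get_obs();print(o['tool_pos'],o['dq'].round(3))
snap('wrist','wrist3')
for f,(x,y,w,h) in (('wrist2',(170,0,280,170)),('wrist3',(130,20,290,210))):
    im=load(f)[1][y:y+h,x:x+w]
    cv2.imwrite(f'pics/{f}z.png',cv2.resize(np.clip(im[:,:,::-1]*1.2,0,255).astype(np.uint8),None,fx=2.7,fy=2.7,interpolation=cv2.INTER_CUBIC))
```

```text
[ 626.71728503 -142.28150262  406.04991581] [ 0.004 -0.077  0.042  0.002  0.     0.003]
```

View pics/wrist3z.png

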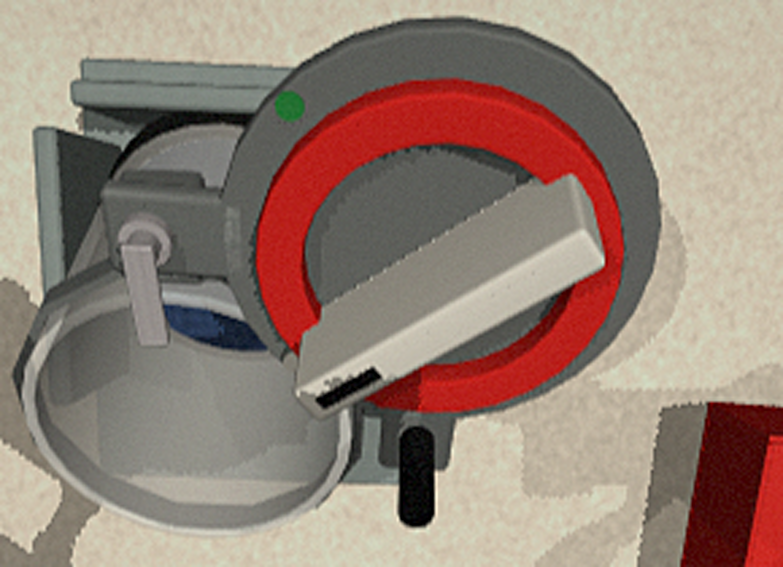

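View pics/wrist2z.png

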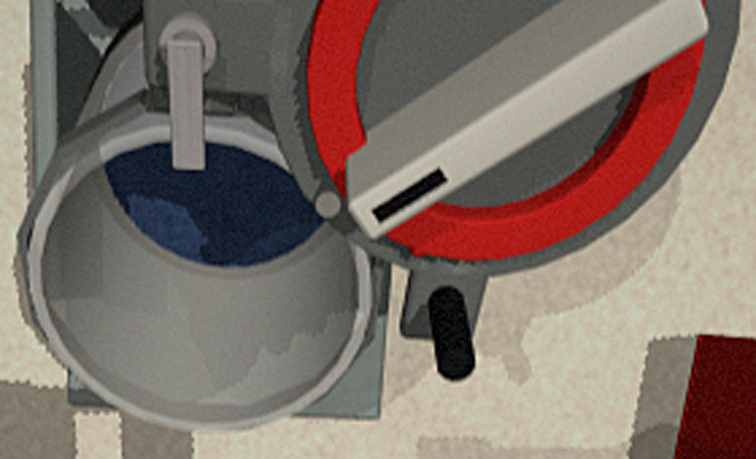

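```bash
cat > m.py <<'E'
from h import *
from scipy.optimize import least_squares
a,ia=load('wrist2');b,ib=load('wrist3');s,_=load('side0');g,_=load('scene0')
A=lambda x,y:(170+x/2.7,y/2.7); B=lambda x,y:(130+x/2.7,20+y/2.7); D=lambda x,y:(215+x/4,120+y/4); S=lambda x,y:(190+x/5,170+y/5)
P={}
def t(n,*rs):
    x,e=tri(*rs); P[n]=x; print(n,x.round(1),np.round(e,1))
ra=lambda *p:ray(a,*A(*p)); rb=lambda *p:ray(b,*B(*p)); rs=lambda *p:ray(s,*D(*p)); rg=lambda *p:ray(g,*S(*p))
t('pegtop',ra(455,365),rb(416,512))
t('pegtop4',ra(455,365),rb(416,512),rs(352,158),rg(220,62))
t('pegbase',ra(447,300),rb(417,440))
t('pin',ra(188,48),rb(145,243))
t('armend',ra(189,168),rb(151,345))
t('barL',ra(360,223),rb(310,404))
t('green',rb(290,107),rs(142,115))
rim=[ray(a,*A(*p)) for p in [(210,428),(110,393),(55,340),(30,290),(310,405),(350,365)]]+[ray(b,*B(*p)) for p in [(215,532),(90,505),(45,455),(25,400),(300,512),(345,460)]]
def fr(psi):
    c,s_=np.cos(psi),np.sin(psi); z=np.array([-.5*c,-.5*s_,.75**.5]); x=np.array([.75**.5*c,.75**.5*s_,.5]); return np.array([x,np.cross(z,x),z]).T
def f(q):
    z=fr(q[3])[:,2]; c=q[:3]; r=[]
    for o,d in rim:
        p=o+d*((c-o)@z)/(d@z); r.append(np.linalg.norm(p-c)-70)
    return r
q=least_squares(f,[594,-53,182,.26]); print('rim fit',q.x.round(3),np.round(q.fun,1))
q2=least_squares(lambda c:f([*c,.26]),[594,-53,182]); print('rim fit yaw .26',q2.x.round(1),np.round(q2.fun,1))
E
python3 m.py
```

```text
pegtop [ 600.5 -160.8  238.4] [0.3 0.3]
pegtop4 [ 600.5 -159.2  240.8] [1.4 1.2 0.2 2.4]
pegbase [ 621.6 -154.3  210.2] [0.1 0.1]
pin [665.4 -40.5 252.5] [0.2 0.2]
armend [631.8 -50.7 249.2] [0.6 0.6]
barL [ 632.9 -110.2  264.1] [0.1 0.1]
green [721.1 -77.  271.7] [0.1 0.1]
rim fit [ 5.94851e+02 -6.53620e+01  1.92343e+02  4.54000e-01] [ 0.6 -2.5 -1.3  1.1  2.7  0.4 -1.   2.7 -0.9 -0.7 -0.2 -3.3]
rim fit yaw .26 [593.9 -62.5 194.3] [ 0.5 -1.8 -1.6 -0.4  1.7  0.3 -1.7  5.  -0.2 -2.4 -1.8 -2.1]
```

```bash
cat >> m.py <<'E'
print()
for psi in (.25,.28,.31):
    F=fr(psi)
    q2=least_squares(lambda c:f([*c,psi]),[594,-53,182]); c=q2.x
    print(psi,c.round(1),'cost',round(q2.cost,1))
    for k,v in P.items(): print('  ',k,(F.T@(v-c)).round(1), 'rel pin xy',(F.T@(v-P['pin'])).round(1)[:2])
E
python3 m.py | sed -n '/^$/,$p'
```

```text
0.25 [593.9 -62.3 194.5] cost 26.1
   pegtop [  6.4 -97.1  47. ] rel pin xy [ -87.3 -100.5]
   pegtop4 [  7.9 -95.5  48.8] rel pin xy [-85.7 -99. ]
   pegbase [ 11.3 -96.   11.5] rel pin xy [-82.3 -99.5]
   pin [93.6  3.5 12.8] rel pin xy [0. 0.]
   armend [61.6  1.9 27.5] rel pin xy [-32.   -1.6]
   barL [ 57.3 -56.1  47.3] rel pin xy [-36.4 -59.6]
   green [142.2 -45.7   7. ] rel pin xy [ 48.5 -49.2]
0.28 [593.9 -62.8 193.9] cost 24.2
   pegtop [  4.2 -96.   48.9] rel pin xy [-89.9 -97.7]
   pegtop4 [  5.8 -94.5  50.7] rel pin xy [-88.3 -96.2]
   pegbase [  9.2 -95.6  13.4] rel pin xy [-84.9 -97.3]
   pin [94.1  1.7 13.3] rel pin xy [0. 0.]
   armend [62.1  1.1 28. ] rel pin xy [-32.   -0.6]
   barL [ 56.2 -56.4  48.6] rel pin xy [-37.9 -58.1]
   green [141.3 -48.8   8.2] rel pin xy [ 47.3 -50.5]
0.31 [594.  -63.2 193.4] cost 22.5
   pegtop [  2.  -94.9  50.7] rel pin xy [-92.4 -94.8]
   pegtop4 [  3.7 -93.4  52.5] rel pin xy [-90.7 -93.3]
   pegbase [  7.1 -95.2  15.2] rel pin xy [-87.4 -95.1]
   pin [94.4 -0.1 13.7] rel pin xy [0. 0.]
   armend [62.4  0.4 28.3] rel pin xy [-32.    0.5]
   barL [ 55.  -56.6  49.8] rel pin xy [-39.4 -56.5]
   green [140.3 -51.9   9.4] rel pin xy [ 45.9 -51.8]
```

drive_tool --deltas '[{"hand": -1,"tx": -0.2,"ty": 0.8,"tz": 0,"wx": 0,"wy": 0,"wz": 0},{"hand": -1,"tx": -0.2,"ty": 0.8,"tz": 0.3,"wx": 0,"wy": 0,"wz": 0},{"hand": -1,"tx": -0.2,"ty": 0.8,"tz": 0.3,"wx": 0,"wy": 0,"wz": 0},{"hand": -1,"tx": -0.2,"ty": 0.8,"tz": 0.3,"wx": 0,"wy": 0,"wz": 0},{"hand": -1,"tx": 0,"ty": 0.8,"tz": 0.3,"wx": 0,"wy": 0,"wz": 0.6},{"hand": -1,"tx": 0,"ty": 0,"tz": 0,"wx": 1,"wy": 0,"wz": 0},{"hand": -1,"tx": 0,"ty": 0,"tz": 0,"wx": 1,"wy": 0,"wz": 0},{"hand": -1,"tx": 0,"ty": 0,"tz": 0,"wx": 1,"wy": 0,"wz": 0},{"hand": -1,"tx": 0,"ty": 0,"tz": 0,"wx": 1,"wy": 0,"wz": 0},{"hand": -1,"tx": 0,"ty": 0,"tz": 0,"wx": 1,"wy": 0,"wz": 0},{"hand": -1,"tx": 0,"ty": 0,"tz": 0,"wx": 1,"wy": 0,"wz": 0},{"hand": -1,"tx": 0,"ty": 0,"tz": 0,"wx": 0,"wy": 0,"wz": 0},{"hand": -1,"tx": 0,"ty": 0,"tz": 0,"wx": 0,"wy": 0,"wz": 0}]'

```text
time: 3.38
tool_pos: [462.7, -162.1, 361.6]
tcp_rot: [-2.619, -0.002, -1.298]
contact_force: [-0.9, -0.2, 1.3]
grip_width: 91.7
```

Run:
```python
from h import *
o=get_obs();print(o['tool_pos'],o['dq'].round(3),o['joint_positions'].round(2))
snap('wrist','wrist4')
```

```text
[ 462.65712625 -162.12944184  361.60091533] [ 0.038  0.034 -0.063 -0.016  0.007  0.02 ] [-0.82 -0.04  1.68  0.48  1.27  0.39]
```

View pics/wrist4.png

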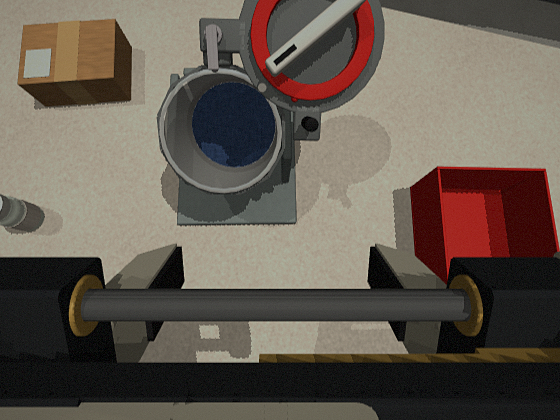

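Run:
```python
from h import *
im=load('wrist4')[1][0:205,150:390]
cv2.imwrite('pics/wrist4z.png',cv2.resize(np.clip(im[:,:,::-1]*1.2,0,255).astype(np.uint8),None,fx=2.9,fy=2.9,interpolation=cv2.INTER_CUBIC))
```

```text
(no output)
```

View pics/wrist4z.png

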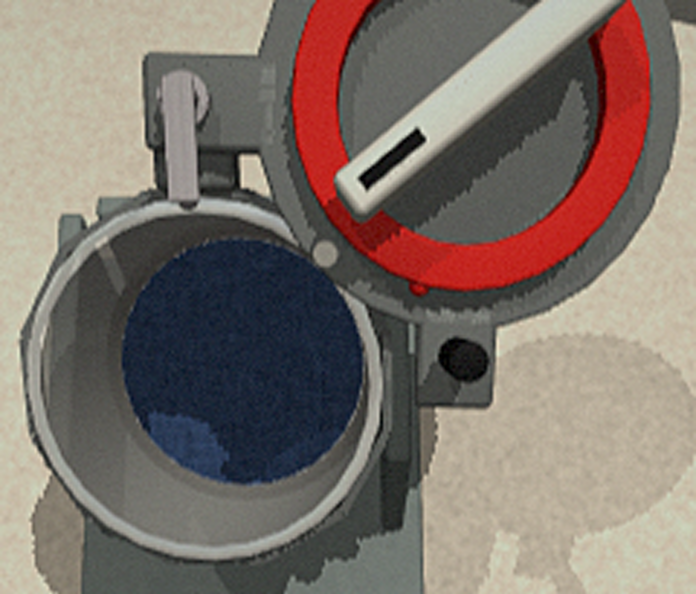

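```bash
cat > m2.py <<'E'
import contextlib,io
with contextlib.redirect_stdout(io.StringIO()):
    from m import *
d,_=load('wrist4'); rd=lambda *p:ray(d,150+p[0]/2.9,p[1]/2.9)
P.clear()
t('pegtop',ra(455,365),rb(416,512),rd(467,361),rs(352,158))
t('pin',ra(188,48),rb(145,243),rd(181,100))
t('armend',ra(189,168),rb(151,345),rd(184,200))
t('barL',ra(360,223),rb(310,404),rd(350,198))
t('barLs',ra(360,223),rb(310,404),rd(350,198),rs(270,135))
t('dot',ra(328,205),rd(325,253))
rim2=[rd(*p) for p in [(27,370),(210,558),(383,375),(200,197),(75,500),(90,235),(335,505)]]
for sub in (rim2,rim+rim2):
  rim[:]=sub
  for w in (0,1):
    for psi in (.26,.29,.32):
        F=fr(psi)
        def g2(c):
            r=list(f([*c,psi]))
            if w: r+=list(np.r_[(F.T@(P['pin']-c))[:2]-[100,0],(F.T@(P['pegtop']-c))[2]-56,(F.T@(P['barL']-c))[2]-57,(F.T@(P['armend']-c))[1:]-[0,27]])
            return r
        q2=least_squares(g2,[594,-60,190]); c=q2.x
        print(len(sub),w,psi,c.round(1),'cost',round(q2.cost,1))
        for k,v in P.items(): print('  ',k,(F.T@(v-c)).round(1), 'rel pin',(F.T@(v-P['pin'])).round(1)[:2])
E
python3 m2.py
```

```text
pegtop [ 601.2 -160.3  240.6] [0.8 0.  0.6 0.5]
pin [665.3 -40.3 252.1] [0.3 0.2 0.2]
armend [631.6 -50.5 246.2] [0.4 1.  0.6]
barL [ 633.2 -110.3  267.2] [0.6 0.3 0.4]
barLs [ 633.4 -110.2  266.8] [0.7 0.1 0.4 0.4]
dot [637.8 -99.3 224.6] [0. 0.]
7 0 0.26 [591.2 -61.7 185.9] cost 0.9
   pegtop [ 13.7 -97.8  55.2] rel pin [-86.2 -99.5]
   pin [99.9  1.6 18.7] rel pin [0. 0.]
   armend [66.4  0.4 31.2] rel pin [-33.5  -1.2]
   barL [ 65.  -57.8  56.4] rel pin [-34.9 -59.4]
   barLs [ 65.  -57.7  55.9] rel pin [-34.9 -59.3]
   dot [ 49.9 -48.3  15.8] rel pin [-49.9 -49.9]
7 0 0.29 [591.5 -61.8 185.6] cost 0.8
   pegtop [ 11.2 -97.2  57.1] rel pin [-88.7 -96.6]
   pin [99.9 -0.6 19.1] rel pin [0. 0.]
   armend [66.4 -0.7 31.6] rel pin [-33.5  -0.1]
   barL [ 63.5 -58.5  57.7] rel pin [-36.4 -57.9]
   barLs [ 63.5 -58.4  57.2] rel pin [-36.4 -57.8]
   dot [ 48.7 -49.2  16.9] rel pin [-51.2 -48.6]
7 0 0.32 [591.7 -61.9 185.2] cost 0.7
   pegtop [  8.7 -96.4  58.9] rel pin [-91.2 -93.7]
   pin [99.9 -2.7 19.5] rel pin [0. 0.]
   armend [66.4 -1.8 32. ] rel pin [-33.5   0.9]
   barL [ 62.  
[... 2408 characters left out ...]
9.6 -48.3  15. ] rel pin [-49.9 -49.9]
19 1 0.29 [591.4 -62.4 187.4] cost 34.9
   pegtop [ 10.4 -96.6  55.4] rel pin [-88.7 -96.6]
   pin [99.2  0.  17.5] rel pin [0. 0.]
   armend [65.7 -0.1 30. ] rel pin [-33.5  -0.1]
   barL [ 62.8 -57.9  56. ] rel pin [-36.4 -57.9]
   barLs [ 62.7 -57.8  55.5] rel pin [-36.4 -57.8]
   dot [ 48.  -48.6  15.3] rel pin [-51.2 -48.6]
19 1 0.32 [591.7 -63.1 187.9] cost 34.5
   pegtop [  7.6 -95.3  56.4] rel pin [-91.2 -93.7]
   pin [98.8 -1.6 17.1] rel pin [0. 0.]
   armend [65.4 -0.6 29.5] rel pin [-33.5   0.9]
   barL [ 60.9 -57.9  56.4] rel pin [-37.9 -56.4]
   barLs [ 60.9 -57.9  56. ] rel pin [-37.9 -56.3]
   dot [ 46.4 -48.9  15.6] rel pin [-52.5 -47.3]
```

drive_tool --deltas '[{"hand": -1,"tx": 0,"ty": 0,"tz": 0,"wx": -1,"wy": 0,"wz": 0},{"hand": -1,"tx": -0.2,"ty": 0,"tz": 0,"wx": -1,"wy": 0,"wz": 0},{"hand": -1,"tx": -0.4,"ty": 0,"tz": 0,"wx": -1,"wy": 0,"wz": 0},{"hand": -1,"tx": -0.6,"ty": 0,"tz": 0,"wx": -1,"wy": 0,"wz": 0},{"hand": -1,"tx": -0.8,"ty": 0,"tz": 0,"wx": -1,"wy": 0,"wz": 0},{"hand": -1,"tx": -0.9,"ty": 0,"tz": 0,"wx": -1,"wy": 0,"wz": 0},{"hand": -1,"tx": -0.9,"ty": -0.3,"tz": 0.3,"wx": 0,"wy": 0,"wz": 0},{"hand": -1,"tx": -0.9,"ty": -0.3,"tz": 0.3,"wx": 0,"wy": 0,"wz": 0},{"hand": -1,"tx": -0.9,"ty": -0.3,"tz": 0.3,"wx": 0,"wy": 0,"wz": 0},{"hand": -1,"tx": -0.9,"ty": -0.3,"tz": 0.3,"wx": 0,"wy": 0,"wz": 0},{"hand": -1,"tx": -0.9,"ty": -0.3,"tz": 0.3,"wx": 0,"wy": 0,"wz": 0},{"hand": -1,"tx": -0.9,"ty": -0.3,"tz": 0.3,"wx": 0,"wy": 0,"wz": 0},{"hand": -1,"tx": -0.9,"ty": -0.3,"tz": 0.3,"wx": 0,"wy": 0,"wz": 0},{"hand": -1,"tx": -0.9,"ty": -0.3,"tz": 0.3,"wx": 0,"wy": 0,"wz": 0},{"hand": -1,"tx": -0.9,"ty": -0.3,"tz": 0.3,"wx": 0,"wy": 0,"wz": 0},{"hand": -1,"tx": -0.9,"ty": -0.3,"tz": 0.3,"wx": 0,"wy": 0,"wz": 0},{"hand": -1,"tx": -0.9,"ty": -0.3,"tz": 0,"wx": 0,"wy": 0,"wz": 0},{"hand": -1,"tx": -0.4,"ty": 0,"tz": 0,"wx": 0,"wy": 0,"wz": 0},{"hand": -1,"tx": 0,"ty": 0,"tz": 0,"wx": 0,"wy": 0,"wz": 0},{"hand": -1,"tx": 0,"ty": 0,"tz": 0,"wx": 0,"wy": 0,"wz": 0}]'

```text
time: 5.1
tool_pos: [447.0, 383.4, 240.7]
tcp_rot: [-3.141, -0.002, -1.291]
contact_force: [-1.1, 0.3, 0.6]
grip_width: 91.7
```

Run:
```python
from h import *
o=get_obs();print(o['tool_pos'],o['dq'].round(3),o['joint_positions'].round(2))
cm,im=snap('wrist','wrist5')
hsv=cv2.cvtColor(im,cv2.COLOR_RGB2HSV)
m=cv2.inRange(hsv,(105,120,40),(130,255,255)); m[250:]=0
k,l,s,c=cv2.connectedComponentsWithStats(m)
for i in range(1,k):
    if s[i,4]>100: 
        print(s[i],c[i],onplane(cm,*c[i],z=90).round(1)); (x,y),r=cv2.minEnclosingCircle(np.argwhere(l==i)[:,::-1].astype(np.float32)); print(x,y,r,onplane(cm,x,y,90))
```

```text
[446.98482719 383.43721029 240.68514424] [-0.044 -0.029  0.028  0.001 -0.005 -0.011] [ 0.58  0.44  1.28 -0.    1.43  1.87]
[ 254  116   42   43 1410] [274.33120567 137.23829787] [490.8 396.4  90. ]
274.1937561035156 137.15625 21.39605140686035 [490.81548057 396.53833508  90.        ]
```

View pics/wrist5.png

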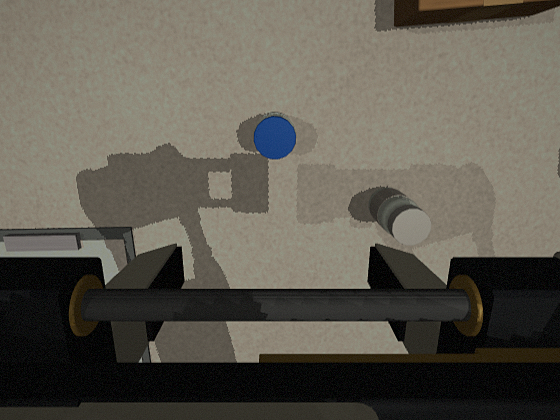

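The blue cap is at (274,137), giving (490.8, 396.4), in agreement with the earlier estimate. The white jar is at about (400,215), clear of the fingers. Next I'll descend and grip.

drive_tool --deltas '[{"hand": -1,"tx": 0,"ty": -0.6,"tz": 0.3,"wx": 0,"wy": 0,"wz": 0},{"hand": -1,"tx": 0,"ty": -0.54,"tz": 0.5,"wx": 0,"wy": 0,"wz": 0},{"hand": -1,"tx": 0,"ty": 0,"tz": 0.7,"wx": 0,"wy": 0,"wz": 0},{"hand": -1,"tx": 0,"ty": 0,"tz": 0.7,"wx": 0,"wy": 0,"wz": 0},{"hand": -1,"tx": 0,"ty": 0,"tz": 0.7,"wx": 0,"wy": 0,"wz": 0},{"hand": -1,"tx": 0,"ty": 0,"tz": 0.7,"wx": 0,"wy": 0,"wz": 0},{"hand": -1,"tx": 0,"ty": 0,"tz": 0.5,"wx": 0,"wy": 0,"wz": 0},{"hand": -1,"tx": 0,"ty": 0,"tz": 0.4,"wx": 0,"wy": 0,"wz": 0},{"hand": -1,"tx": 0,"ty": 0,"tz": 0,"wx": 0,"wy": 0,"wz": 0},{"hand": 1,"tx": 0,"ty": 0,"tz": 0,"wx": 0,"wy": 0,"wz": 0},{"hand": 1,"tx": 0,"ty": 0,"tz": 0,"wx": 0,"wy": 0,"wz": 0},{"hand": 1,"tx": 0,"ty": 0,"tz": 0,"wx": 0,"wy": 0,"wz": 0},{"hand": 1,"tx": 0,"ty": 0,"tz": 0,"wx": 0,"wy": 0,"wz": 0},{"hand": 1,"tx": 0,"ty": 0,"tz": 0,"wx": 0,"wy": 0,"wz": 0},{"hand": 1,"tx": 0,"ty": 0,"tz": 0,"wx": 0,"wy": 0,"wz": 0},{"hand": 1,"tx": 0,"ty": 0,"tz": 0,"wx": 0,"wy": 0,"wz": 0},{"hand": 1,"tx": 0,"ty": 0,"tz": 0,"wx": 0,"wy": 0,"wz": 0}]'

```text
time: 6.57
tool_pos: [491.3, 394.5, 60.9]
tcp_rot: [-3.141, -0.0, -1.294]
contact_force: [-0.9, -0.2, 0.1]
grip_width: 43.0
```

drive_tool --deltas '[{"hand": 1,"tx": 0,"ty": 0,"tz": -0.4,"wx": 0,"wy": 0,"wz": 0},{"hand": 1,"tx": 0,"ty": 0,"tz": -0.8,"wx": 0,"wy": 0,"wz": 0},{"hand": 1,"tx": 0,"ty": 0,"tz": -0.8,"wx": 0,"wy": 0,"wz": 0},{"hand": 1,"tx": 0.2,"ty": 0,"tz": -0.8,"wx": 0,"wy": 0,"wz": 0},{"hand": 1,"tx": 0.4,"ty": 0.2,"tz": -0.8,"wx": 0,"wy": 0,"wz": 0},{"hand": 1,"tx": 0.6,"ty": 0.2,"tz": -0.8,"wx": 0,"wy": 0,"wz": 0},{"hand": 1,"tx": 0.8,"ty": 0.2,"tz": -0.8,"wx": 0,"wy": 0,"wz": 0},{"hand": 1,"tx": 0.8,"ty": 0.2,"tz": -0.8,"wx": 0,"wy": 0,"wz": 0},{"hand": 1,"tx": 0.8,"ty": 0.2,"tz": -0.3,"wx": 0,"wy": 0,"wz": 0},{"hand": 1,"tx": 0.8,"ty": 0.2,"tz": 0,"wx": 0,"wy": 0,"wz": 0},{"hand": 1,"tx": 0.8,"ty": 0.2,"tz": 0,"wx": 0,"wy": 0,"wz": 0},{"hand": 1,"tx": 0.8,"ty": 0.2,"tz": 0,"wx": 0,"wy": 0,"wz": 0},{"hand": 1,"tx": 0.8,"ty": 0.3,"tz": 0,"wx": 0,"wy": 0,"wz": 0},{"hand": 1,"tx": 0.8,"ty": 0.3,"tz": 0,"wx": 0,"wy": 0,"wz": 0},{"hand": 1,"tx": 0.8,"ty": 0.3,"tz": 0,"wx": 0,"wy": 0,"wz": 0},{"hand": 1,"tx": 0.8,"ty": 0.3,"tz": 0,"wx": 0,"wy": 0,"wz": 0},{"hand": 1,"tx": 0.8,"ty": 0.2,"tz": 0,"wx": 0,"wy": 0,"wz": 0},{"hand": 1,"tx": 0.6,"ty": 0,"tz": 0,"wx": 0,"wy": 0,"wz": 0},{"hand": 1,"tx": 0.3,"ty": 0,"tz": 0,"wx": 0,"wy": 0,"wz": 0},{"hand": 1,"tx": 0,"ty": 0,"tz": 0,"wx": 0,"wy": 0,"wz": 0}]'

```text
time: 8.23
tool_pos: [495.0, -53.7, 306.4]
tcp_rot: [3.141, -0.0, -1.297]
contact_force: [-0.8, -0.6, -0.7]
grip_width: 38.0
```

drive_tool --deltas '[{"hand": 1,"tx": 0,"ty": 0,"tz": 0,"wx": 0.5,"wy": 0,"wz": 0},{"hand": 1,"tx": 0,"ty": 0,"tz": 0,"wx": 1,"wy": 0,"wz": 0},{"hand": 1,"tx": 0,"ty": 0,"tz": 0,"wx": 1,"wy": 0,"wz": 0},{"hand": 1,"tx": 0,"ty": 0,"tz": 0,"wx": 1,"wy": 0,"wz": 0},{"hand": 1,"tx": 0,"ty": 0,"tz": 0,"wx": 1,"wy": 0,"wz": 0},{"hand": 1,"tx": 0,"ty": 0,"tz": 0,"wx": 1,"wy": 0,"wz": 0},{"hand": 1,"tx": 0,"ty": 0,"tz": 0,"wx": 0.5,"wy": 0,"wz": 0},{"hand": 1,"tx": 0,"ty": 0,"tz": 0,"wx": 0,"wy": 0,"wz": 0},{"hand": 1,"tx": 0,"ty": 0,"tz": 0,"wx": 0,"wy": 0,"wz": 0}]'

```text
time: 8.98
tool_pos: [494.2, -50.9, 306.9]
tcp_rot: [-2.619, 0.001, -1.294]
contact_force: [0.4, -0.5, -1.1]
grip_width: 38.2
```

```bash
cat > rel.py <<'E'
from h import *
PSI=.285; c_,s_=np.cos(PSI),np.sin(PSI)
X=np.array([.75**.5*c_,.75**.5*s_,.5]);Z=np.array([-.5*c_,-.5*s_,.75**.5]);F=np.array([X,np.cross(Z,X),Z]).T
M=np.array([591.3,-62.2,186.8])
def rep():
    o=get_obs();T=R.from_euler('xyz',o['tcp_rot']).as_matrix()
    print('t',round(o['time'],2),'tcp in mouth',(F.T@(o['tool_pos']-M)).round(1),'axes in mouth\n',(F.T@T).round(3),'\nf',(F.T@o['contact_force']).round(1),'w',round(o['grip_width'],1),'q',o['joint_positions'].round(2))
    return o,T
def need(m):
    "tool-axis move in units to mouth-frame point m"
    o,T=rep(); d=T.T@(M+F@np.array(m,float)-o['tool_pos']); print('need units',(d/40).round(2))
E
python3 - <<'E'
from rel import *
need([-10,8,15]); snap('wrist','wrist6'); snap('side','side6')
E
```

```text
t 8.98 tcp in mouth [-17.9  38.1 149. ] axes in mouth
 [[-0.008 -1.    -0.001]
 [-1.     0.008 -0.004]
 [ 0.004  0.001 -1.   ]] 
f [-0.3 -0.5 -1.1] w 38.2 q [-0.51 -0.05  1.84  0.43  1.01  0.62]
need units [ 0.74 -0.21  3.35]
```

View pics/wrist6.png

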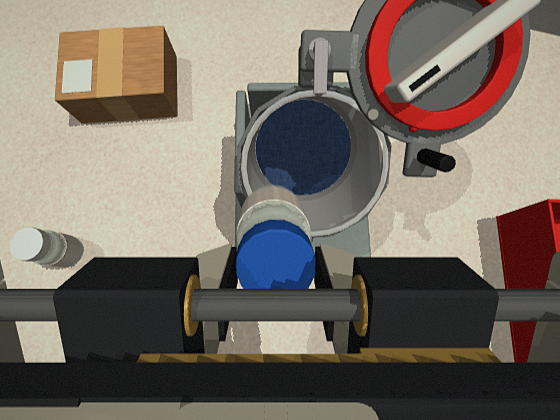

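View pics/side6.png

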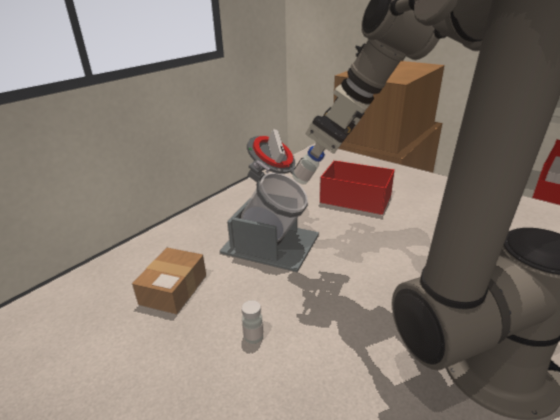

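The jar is held on its neck and in line with the tool, above the mouth's left side. I'll centre it, then insert.

drive_tool --deltas '[{"hand": 1,"tx": 0.4,"ty": -0.1,"tz": 0.1,"wx": 0,"wy": 0,"wz": 0},{"hand": 1,"tx": 0.34,"ty": -0.1,"tz": 0.3,"wx": 0,"wy": 0,"wz": 0},{"hand": 1,"tx": 0,"ty": 0,"tz": 0.5,"wx": 0,"wy": 0,"wz": 0},{"hand": 1,"tx": 0,"ty": 0,"tz": 0.5,"wx": 0,"wy": 0,"wz": 0},{"hand": 1,"tx": 0,"ty": 0,"tz": 0.5,"wx": 0,"wy": 0,"wz": 0},{"hand": 1,"tx": 0,"ty": 0,"tz": 0.5,"wx": 0,"wy": 0,"wz": 0},{"hand": 1,"tx": 0,"ty": 0,"tz": 0.5,"wx": 0,"wy": 0,"wz": 0},{"hand": 1,"tx": 0,"ty": 0,"tz": 0.3,"wx": 0,"wy": 0,"wz": 0},{"hand": 1,"tx": 0,"ty": 0,"tz": 0.15,"wx": 0,"wy": 0,"wz": 0},{"hand": 1,"tx": 0,"ty": 0,"tz": 0,"wx": 0,"wy": 0,"wz": 0},{"hand": 1,"tx": 0,"ty": 0,"tz": 0,"wx": 0,"wy": 0,"wz": 0}]'

```text
time: 10.0
tool_pos: [574.3, -59.5, 194.9]
tcp_rot: [-2.618, 0.0, -1.293]
contact_force: [-0.7, 0.3, -0.4]
grip_width: 38.2
```

Run:
```python
from rel import *
need([-10,8,15]); snap('wrist','wrist7')
```

```text
t 10.0 tcp in mouth [-9.4  7.3 14.8] axes in mouth
 [[-0.006 -1.    -0.   ]
 [-1.     0.006 -0.004]
 [ 0.004  0.    -1.   ]] 
f [-0.7  0.5 -0. ] w 38.2 q [-0.43  0.22  1.87  0.52  0.71  0.52]
need units [-0.02  0.01 -0.01]
```

View pics/wrist7.png

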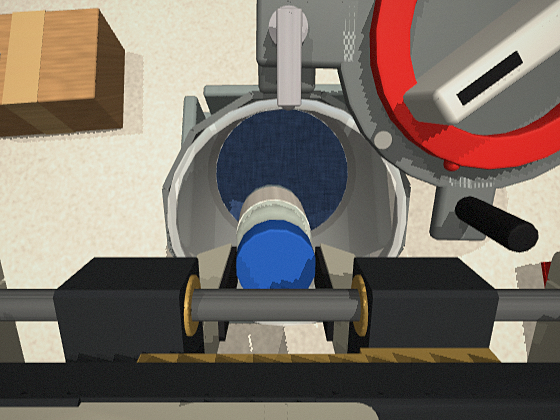

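The jar is in the mouth and clear of lid and peg. I'll release it with a partial opening and retract.

drive_tool --deltas '[{"hand": -0.3,"tx": 0,"ty": 0,"tz": 0,"wx": 0,"wy": 0,"wz": 0},{"hand": -0.3,"tx": 0,"ty": 0,"tz": 0,"wx": 0,"wy": 0,"wz": 0},{"hand": -0.3,"tx": 0,"ty": 0,"tz": 0,"wx": 0,"wy": 0,"wz": 0},{"hand": -0.3,"tx": 0,"ty": 0,"tz": 0,"wx": 0,"wy": 0,"wz": 0},{"hand": -0.3,"tx": 0,"ty": 0,"tz": 0,"wx": 0,"wy": 0,"wz": 0},{"hand": -0.3,"tx": 0,"ty": 0,"tz": -0.3,"wx": 0,"wy": 0,"wz": 0},{"hand": -0.3,"tx": 0,"ty": 0,"tz": -0.6,"wx": 0,"wy": 0,"wz": 0},{"hand": -0.3,"tx": 0,"ty": 0,"tz": -0.8,"wx": 0,"wy": 0,"wz": 0},{"hand": -0.3,"tx": 0,"ty": 0,"tz": -0.8,"wx": 0,"wy": 0,"wz": 0},{"hand": -0.3,"tx": 0,"ty": 0,"tz": -0.5,"wx": 0,"wy": 0,"wz": 0},{"hand": -0.3,"tx": 0,"ty": 0,"tz": 0,"wx": 0,"wy": 0,"wz": 0}]'

```text
time: 10.97
tool_pos: [516.5, -77.5, 303.3]
tcp_rot: [-2.612, -0.006, -1.296]
contact_force: [0.1, 0.3, -0.1]
grip_width: 59.7
```

Run:
```python
from rel import *
rep(); snap('wrist','wrist8')
```

```text
t 10.97 tcp in mouth [ -7.6   6.3 138.9] axes in mouth
 [[-0.005 -1.     0.005]
 [-1.     0.005 -0.01 ]
 [ 0.01  -0.006 -1.   ]] 
f [ 0.2  0.3 -0.2] w 59.7 q [-0.54  0.01  1.79  0.45  1.    0.57]
```

View pics/wrist8.png

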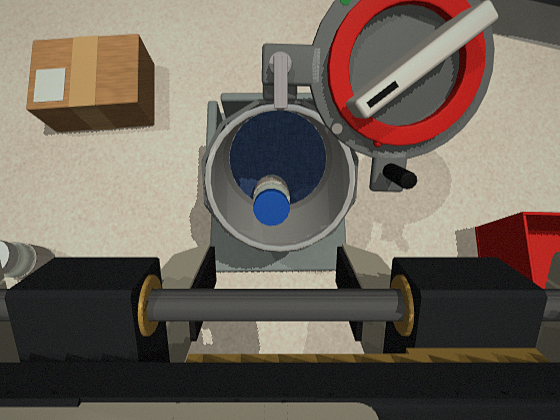

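The blue cap is now at (272,205), deep inside the tube, so the jar stands on the floor. Next I'll grip the peg, at (11,-97) in the mouth frame.

drive_tool --deltas '[{"hand": -0.3,"tx": 0.4,"ty": -0.1,"tz": 0.1,"wx": 0,"wy": 0,"wz": 0},{"hand": -0.3,"tx": 0.7,"ty": -0.1,"tz": 0.3,"wx": 0,"wy": 0,"wz": 0},{"hand": -0.3,"tx": 0.7,"ty": -0.1,"tz": 0.3,"wx": 0,"wy": 0,"wz": 0},{"hand": -0.3,"tx": 0.5,"ty": -0.1,"tz": 0.3,"wx": 0,"wy": 0,"wz": 0},{"hand": -0.3,"tx": 0.28,"ty": -0.06,"tz": 0.2,"wx": 0,"wy": 0,"wz": 0},{"hand": -0.3,"tx": 0,"ty": 0,"tz": 0,"wx": 0,"wy": 0,"wz": 0},{"hand": -0.3,"tx": 0,"ty": 0,"tz": 0,"wx": 0,"wy": 0,"wz": 0}]'

```text
time: 11.6
tool_pos: [582.4, -164.3, 264.0]
tcp_rot: [-2.62, 0.003, -1.294]
contact_force: [0.5, 1.1, -0.2]
grip_width: 59.7
```

Run:
```python
from rel import *
need([10.8,-97,40]); cm,im=snap('wrist','wrist9')
print(proj(cm,[M+F@np.array([10.8,-97,56]),M+F@np.array([10.8,-97,11])]))
```

```text
t 11.6 tcp in mouth [  6.4 -95.4  85.5] axes in mouth
 [[-0.009 -1.    -0.002]
 [-1.     0.009 -0.002]
 [ 0.002  0.002 -1.   ]] 
f [ 0.6  0.9 -0.6] w 59.7 q [-0.63  0.23  1.64  0.49  0.99  0.45]
need units [ 0.04 -0.11  1.14]
[[276.74058692 221.40325892]
 [276.47912184 201.9738062 ]]
```

View pics/wrist9.png

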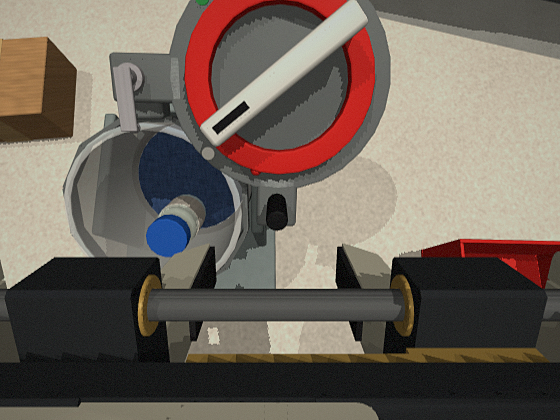

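The peg's top is at (277,219), matching the prediction of (277,221). I'll descend and grip it.

drive_tool --deltas '[{"hand": -0.3,"tx": 0.04,"ty": -0.11,"tz": 0.2,"wx": 0,"wy": 0,"wz": 0},{"hand": -0.3,"tx": 0,"ty": 0,"tz": 0.4,"wx": 0,"wy": 0,"wz": 0},{"hand": -0.3,"tx": 0,"ty": 0,"tz": 0.4,"wx": 0,"wy": 0,"wz": 0},{"hand": -0.3,"tx": 0,"ty": 0,"tz": 0.14,"wx": 0,"wy": 0,"wz": 0},{"hand": -0.3,"tx": 0,"ty": 0,"tz": 0,"wx": 0,"wy": 0,"wz": 0},{"hand": 1,"tx": 0,"ty": 0,"tz": 0,"wx": 0,"wy": 0,"wz": 0},{"hand": 1,"tx": 0,"ty": 0,"tz": 0,"wx": 0,"wy": 0,"wz": 0},{"hand": 1,"tx": 0,"ty": 0,"tz": 0,"wx": 0,"wy": 0,"wz": 0},{"hand": 1,"tx": 0,"ty": 0,"tz": 0,"wx": 0,"wy": 0,"wz": 0},{"hand": 1,"tx": 0,"ty": 0,"tz": 0,"wx": 0,"wy": 0,"wz": 0},{"hand": 1,"tx": 0,"ty": 0,"tz": 0,"wx": 0,"wy": 0,"wz": 0},{"hand": 1,"tx": 0,"ty": 0,"tz": 0,"wx": 0,"wy": 0,"wz": 0},{"hand": 1,"tx": 0,"ty": 0,"tz": 0,"wx": 0,"wy": 0,"wz": 0}]'

```text
time: 12.73
tool_pos: [608.7, -159.1, 229.1]
tcp_rot: [-2.618, -0.0, -1.295]
contact_force: [0.1, 1.0, -0.2]
grip_width: 11.0
```

Run:
```python
from rel import *
o,T=rep()
m=F.T@(o['tool_pos']-M); v=m[:2]-[100,0]; r=np.hypot(*v); a0=np.arctan2(v[1],v[0])%(2*np.pi); a1=np.arctan2(85,-100)
print('r',r,'lid',a0-a1)
n=14; aa=np.linspace(a0,a1,n+1); rr=np.linspace(r,131.2,n+1)
p=np.c_[100+rr*np.cos(aa),rr*np.sin(aa)]
d=np.diff(p,axis=0)
W=np.c_[d,np.zeros(n)]@(F.T@T)   # tool axes
print((W/40).round(2))
```

```text
t 12.73 tcp in mouth [ 12.1 -97.9  41.9] axes in mouth
 [[-0.007 -1.     0.   ]
 [-1.     0.007 -0.005]
 [ 0.005 -0.    -1.   ]] 
f [ 0.2  0.9 -0.4] w 11.0 q [-0.59  0.3   1.65  0.51  0.9   0.44]
r 131.57891379150377 lid 1.5432203499723052
[[-0.26  0.26 -0.  ]
 [-0.28  0.23 -0.  ]
 [-0.31  0.2  -0.  ]
 [-0.32  0.16 -0.  ]
 [-0.34  0.12 -0.  ]
 [-0.35  0.09 -0.  ]
 [-0.36  0.05 -0.  ]
 [-0.36  0.01 -0.  ]
 [-0.36 -0.03 -0.  ]
 [-0.35 -0.07 -0.  ]
 [-0.34 -0.11 -0.  ]
 [-0.33 -0.15 -0.  ]
 [-0.31 -0.18 -0.  ]
 [-0.29 -0.22 -0.  ]]
```

drive_tool --deltas '[{"hand": 1,"tx": 0,"ty": 0,"tz": 0,"wx": 0,"wy": 0,"wz": 0},{"hand": 1,"tx": 0,"ty": 0,"tz": 0,"wx": 0,"wy": 0,"wz": 0},{"hand": 1,"tx": 0,"ty": 0,"tz": 0,"wx": 0,"wy": 0,"wz": 0},{"hand": 1,"tx": 0,"ty": 0,"tz": 0,"wx": 0,"wy": 0,"wz": 0}]'

```text
time: 13.07
tool_pos: [608.8, -159.0, 228.9]
tcp_rot: [-2.618, -0.0, -1.294]
contact_force: [-0.1, 1.1, 0.0]
grip_width: -0.1
```

Run:
```python
from rel import *
rep(); cm,im=snap('wrist','wrist10')
```

```text
t 13.07 tcp in mouth [ 12.  -97.8  41.7] axes in mouth
 [[-0.007 -1.    -0.   ]
 [-1.     0.007 -0.004]
 [ 0.004  0.    -1.   ]] 
f [ 0.2  1.1 -0.1] w -0.1 q [-0.59  0.3   1.65  0.51  0.9   0.44]
```

View pics/wrist10.png

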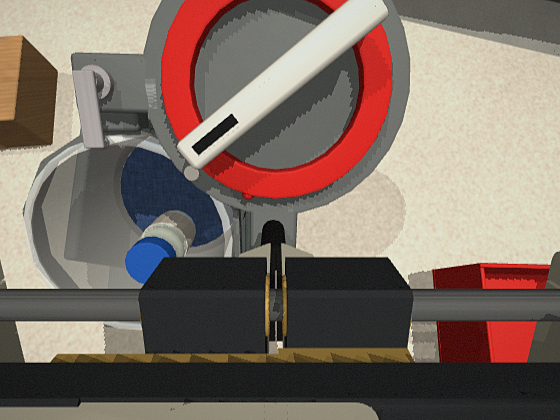

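Run:
```python
from rel import *
cm,im=load('wrist10'); x=im[190:340,190:360]
cv2.imwrite('pics/w10z.png',cv2.resize(np.clip(x[:,:,::-1]*1.8,0,255).astype(np.uint8),None,fx=4.5,fy=4,interpolation=cv2.INTER_CUBIC))
for z in (11,42,56): print(z,proj(cm,[M+F@np.array([x,-97.5,z]) for x in (5,10.8,20)]).round(0).tolist())
cm,im=snap('side','side10');x=im[110:250,230:340]
cv2.imwrite('pics/s10z.png',cv2.resize(np.clip(x[:,:,::-1]*1.2,0,255).astype(np.uint8),None,fx=4.2,fy=4.2,interpolation=cv2.INTER_CUBIC))
```

```text
11 [[274.0, 238.0], [274.0, 229.0], [274.0, 216.0]]
42 [[274.0, 258.0], [274.0, 249.0], [274.0, 233.0]]
56 [[274.0, 270.0], [274.0, 259.0], [274.0, 243.0]]
```

View pics/w10z.png

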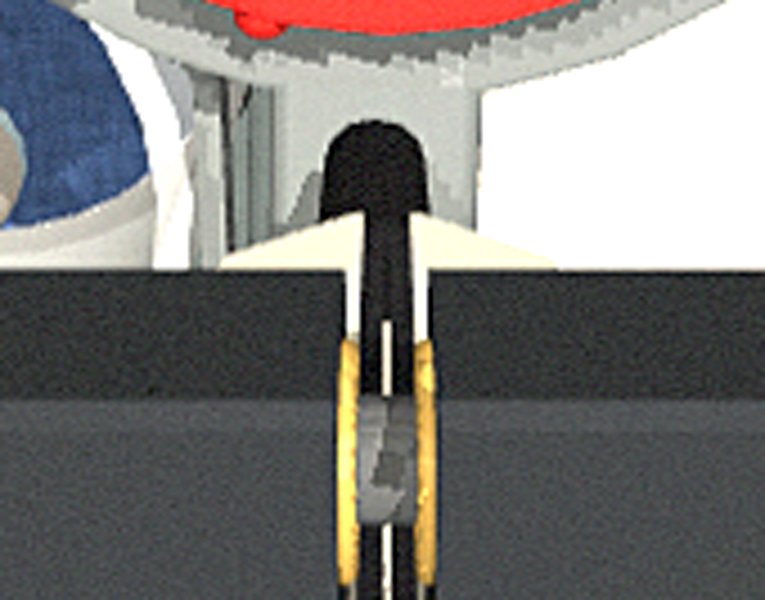

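View pics/s10z.png

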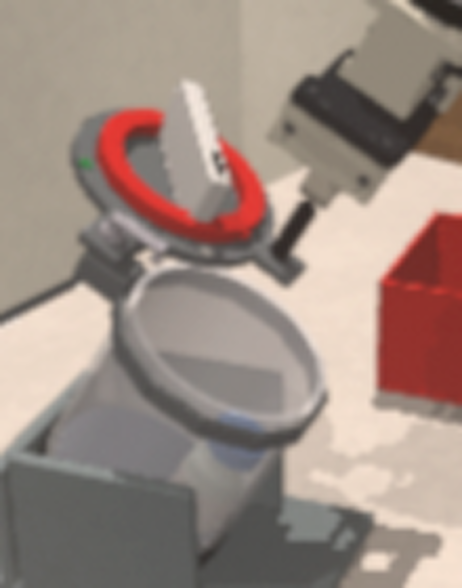

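In this view the visible pad tips (row 247 in every opening) lie about 21 mm behind the reported TCP, not 14 mm ahead. The jar was also held by its cap, with the width at 38. So the fingers shut on nothing, just above the peg. I'll open, go 32 mm deeper and close again.

drive_tool --deltas '[{"hand": -0.3,"tx": 0,"ty": 0,"tz": 0,"wx": 0,"wy": 0,"wz": 0},{"hand": -0.3,"tx": 0,"ty": 0,"tz": 0,"wx": 0,"wy": 0,"wz": 0},{"hand": -0.3,"tx": 0,"ty": 0,"tz": 0,"wx": 0,"wy": 0,"wz": 0},{"hand": -0.3,"tx": 0,"ty": 0,"tz": 0,"wx": 0,"wy": 0,"wz": 0},{"hand": -0.3,"tx": 0,"ty": 0,"tz": 0,"wx": 0,"wy": 0,"wz": 0},{"hand": -0.3,"tx": 0,"ty": 0,"tz": 0,"wx": 0,"wy": 0,"wz": 0},{"hand": -0.3,"tx": 0,"ty": 0,"tz": 0,"wx": 0,"wy": 0,"wz": 0},{"hand": -0.3,"tx": 0,"ty": 0,"tz": 0,"wx": 0,"wy": 0,"wz": 0},{"hand": -0.3,"tx": 0,"ty": 0,"tz": 0,"wx": 0,"wy": 0,"wz": 0},{"hand": -0.3,"tx": 0,"ty": 0,"tz": 0,"wx": 0,"wy": 0,"wz": 0}]'

```text
time: 14.0
tool_pos: [608.8, -159.0, 229.0]
tcp_rot: [-2.618, -0.0, -1.294]
contact_force: [0.1, -1.0, 0.6]
grip_width: 58.7
```

Run:
```python
from rel import *
rep(); cm,im=snap('wrist','wrist11'); x=im[150:350,130:420]
cv2.imwrite('pics/w11z.png',cv2.resize(np.clip(x[:,:,::-1]*1.8,0,255).astype(np.uint8),None,fx=2.7,fy=2.7,interpolation=cv2.INTER_CUBIC))
```

```text
t 14.0 tcp in mouth [ 12.  -97.8  41.8] axes in mouth
 [[-0.007 -1.    -0.   ]
 [-1.     0.007 -0.004]
 [ 0.004  0.    -1.   ]] 
f [ 0.2 -1.   0.6] w 58.7 q [-0.59  0.3   1.65  0.51  0.9   0.44]
```

View pics/w11z.png

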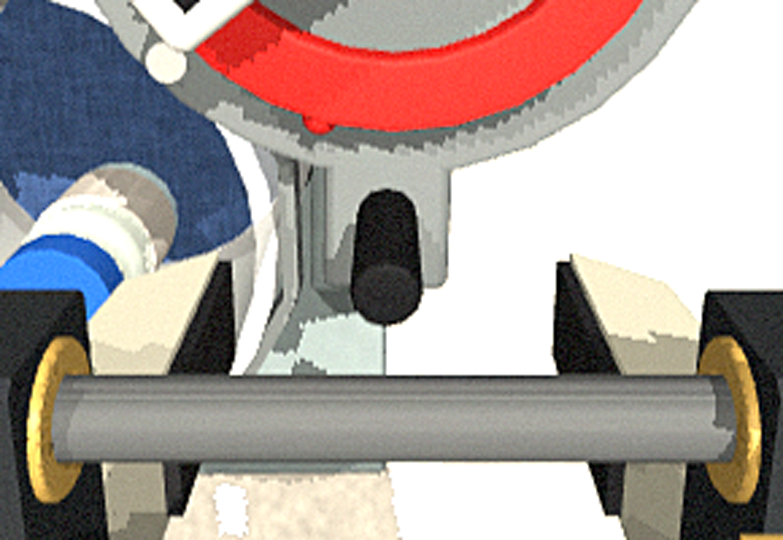

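The peg's top at (273,258) lies farther away than the pad tips, so it's confirmed that I was too high. Going deeper now.

drive_tool --deltas '[{"hand": -0.3,"tx": 0,"ty": 0,"tz": 0.2,"wx": 0,"wy": 0,"wz": 0},{"hand": -0.3,"tx": 0,"ty": 0,"tz": 0.25,"wx": 0,"wy": 0,"wz": 0},{"hand": -0.3,"tx": 0,"ty": 0,"tz": 0.25,"wx": 0,"wy": 0,"wz": 0},{"hand": -0.3,"tx": 0,"ty": 0,"tz": 0.1,"wx": 0,"wy": 0,"wz": 0},{"hand": 1,"tx": 0,"ty": 0,"tz": 0,"wx": 0,"wy": 0,"wz": 0},{"hand": 1,"tx": 0,"ty": 0,"tz": 0,"wx": 0,"wy": 0,"wz": 0},{"hand": 1,"tx": 0,"ty": 0,"tz": 0,"wx": 0,"wy": 0,"wz": 0},{"hand": 1,"tx": 0,"ty": 0,"tz": 0,"wx": 0,"wy": 0,"wz": 0},{"hand": 1,"tx": 0,"ty": 0,"tz": 0,"wx": 0,"wy": 0,"wz": 0},{"hand": 1,"tx": 0,"ty": 0,"tz": 0,"wx": 0,"wy": 0,"wz": 0},{"hand": 1,"tx": 0,"ty": 0,"tz": 0,"wx": 0,"wy": 0,"wz": 0},{"hand": 1,"tx": 0,"ty": 0,"tz": 0,"wx": 0,"wy": 0,"wz": 0},{"hand": 1,"tx": 0,"ty": 0,"tz": 0,"wx": 0,"wy": 0,"wz": 0},{"hand": 1,"tx": 0,"ty": 0,"tz": 0,"wx": 0,"wy": 0,"wz": 0}]'

```text
time: 15.22
tool_pos: [624.2, -153.5, 201.7]
tcp_rot: [-2.617, 0.001, -1.294]
contact_force: [-1.0, 5.5, 3.9]
grip_width: 13.1
```

Run:
```python
from rel import *
rep(); cm,im=snap('wrist','wrist12')
```

```text
t 15.22 tcp in mouth [ 12.6 -96.9  10. ] axes in mouth
 [[-0.007 -1.     0.001]
 [-1.     0.007 -0.003]
 [ 0.003 -0.001 -1.   ]] 
f [2.5 5.6 3.1] w 13.1 q [-0.56  0.35  1.66  0.53  0.84  0.43]
```

View pics/wrist12.png

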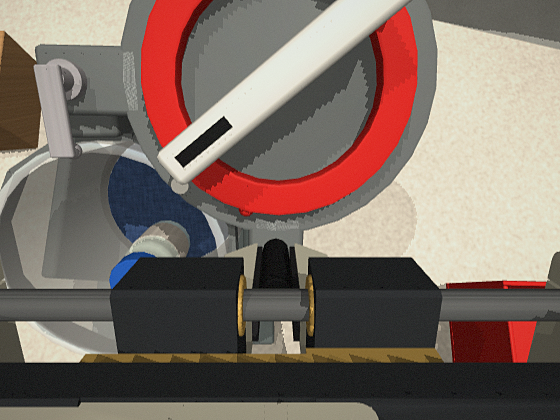

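Gripped, with the width at 13.1 on the 14 mm peg. Swinging the lid closed along the arc.

drive_tool --deltas '[{"hand": 1,"tx": -0.13,"ty": 0.13,"tz": 0,"wx": 0,"wy": 0,"wz": 0},{"hand": 1,"tx": -0.13,"ty": 0.13,"tz": 0,"wx": 0,"wy": 0,"wz": 0},{"hand": 1,"tx": -0.28,"ty": 0.23,"tz": 0,"wx": 0,"wy": 0,"wz": 0},{"hand": 1,"tx": -0.31,"ty": 0.2,"tz": 0,"wx": 0,"wy": 0,"wz": 0},{"hand": 1,"tx": -0.32,"ty": 0.16,"tz": 0,"wx": 0,"wy": 0,"wz": 0},{"hand": 1,"tx": -0.34,"ty": 0.12,"tz": 0,"wx": 0,"wy": 0,"wz": 0},{"hand": 1,"tx": -0.35,"ty": 0.09,"tz": 0,"wx": 0,"wy": 0,"wz": 0},{"hand": 1,"tx": -0.36,"ty": 0.05,"tz": 0,"wx": 0,"wy": 0,"wz": 0},{"hand": 1,"tx": 0,"ty": 0,"tz": 0,"wx": 0,"wy": 0,"wz": 0}]'

```text
time: 16.02
tool_pos: [560.5, -78.4, 178.2]
tcp_rot: [-2.621, 0.001, -1.293]
contact_force: [-10.0, -1.4, 2.3]
grip_width: 13.7
```

```bash
cat > swing.py <<'E'
from rel import *
o,T=rep()
m=F.T@(o['tool_pos']-M); v=m[:2]-[100,0]; r=np.hypot(*v); a0=np.arctan2(v[1],v[0])%(2*np.pi); a1=np.arctan2(85,-100)
print('r',r,'lid',a0-a1)
n=8; aa=np.linspace(a0,a1-0.01,n+1); rr=np.linspace(r,131.2,n+1)
p=np.c_[100+rr*np.cos(aa),rr*np.sin(aa)]
print((np.c_[np.diff(p,axis=0),np.zeros(n)]@(F.T@T)/40).round(2))
E
python3 swing.py
```

```text
t 16.02 tcp in mouth [-33.9  -6.9   9.6] axes in mouth
 [[-0.007 -1.    -0.003]
 [-1.     0.007 -0.003]
 [ 0.003  0.003 -1.   ]] 
f [-7.5  1.5  7. ] w 13.7 q [-0.49  0.23  1.91  0.57  0.69  0.42]
r 134.03186534593016 lid 0.7562800717966027
[[-0.32 -0.01 -0.  ]
 [-0.32 -0.04 -0.  ]
 [-0.31 -0.07 -0.  ]
 [-0.3  -0.1  -0.  ]
 [-0.29 -0.12 -0.  ]
 [-0.28 -0.15 -0.  ]
 [-0.26 -0.18 -0.  ]
 [-0.24 -0.2  -0.  ]]
```

drive_tool --deltas '[{"hand": 1,"tx": -0.32,"ty": -0.01,"tz": 0,"wx": 0,"wy": 0,"wz": 0},{"hand": 1,"tx": -0.32,"ty": -0.04,"tz": 0,"wx": 0,"wy": 0,"wz": 0},{"hand": 1,"tx": -0.31,"ty": -0.07,"tz": 0,"wx": 0,"wy": 0,"wz": 0},{"hand": 1,"tx": -0.3,"ty": -0.1,"tz": 0,"wx": 0,"wy": 0,"wz": 0},{"hand": 1,"tx": -0.29,"ty": -0.12,"tz": 0,"wx": 0,"wy": 0,"wz": 0},{"hand": 1,"tx": -0.28,"ty": -0.15,"tz": 0,"wx": 0,"wy": 0,"wz": 0},{"hand": 1,"tx": -0.26,"ty": -0.18,"tz": 0,"wx": 0,"wy": 0,"wz": 0},{"hand": 1,"tx": -0.24,"ty": -0.2,"tz": 0,"wx": 0,"wy": 0,"wz": 0},{"hand": 1,"tx": 0,"ty": 0,"tz": 0,"wx": 0,"wy": 0,"wz": 0},{"hand": 1,"tx": 0,"ty": 0,"tz": 0,"wx": 0,"wy": 0,"wz": 0}]'

```text
time: 16.85
tool_pos: [564.5, 19.1, 196.0]
tcp_rot: [-2.621, 0.002, -1.292]
contact_force: [-11.2, 2.3, 7.7]
grip_width: 13.5
```

```bash
python3 swing.py; python3 -c "
from rel import *
snap('wrist','wrist13')"
```

```text
t 16.85 tcp in mouth [ 2.1 85.6  9.4] axes in mouth
 [[-0.006 -1.    -0.003]
 [-1.     0.006 -0.001]
 [ 0.002  0.003 -1.   ]] 
f [-4.9  5.4 11.7] w 13.5 q [-0.26  0.18  1.92  0.45  0.64  0.73]
r 129.9805092507391 lid -0.013984481703688267
[[-0.  0.  0.]
 [-0.  0.  0.]
 [-0.  0.  0.]
 [-0.  0.  0.]
 [-0.  0.  0.]
 [-0.  0.  0.]
 [-0.  0.  0.]
 [-0.  0.  0.]]
```

View pics/wrist13.png

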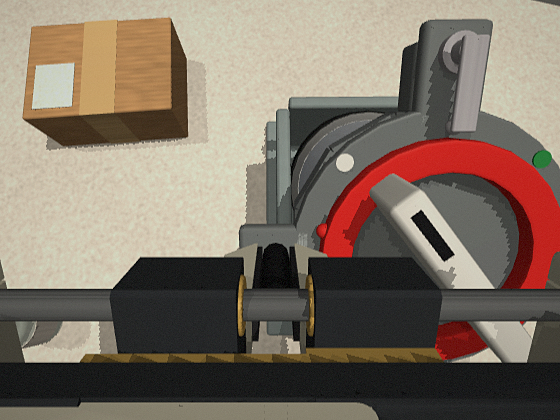

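The peg reads (2, 85.6), the lid's closed place. I'll press slightly against the stop, then release the peg.

drive_tool --deltas '[{"hand": 1,"tx": -0.06,"ty": -0.05,"tz": 0,"wx": 0,"wy": 0,"wz": 0},{"hand": 1,"tx": -0.06,"ty": -0.05,"tz": 0,"wx": 0,"wy": 0,"wz": 0},{"hand": 1,"tx": 0,"ty": 0,"tz": 0,"wx": 0,"wy": 0,"wz": 0}]'

```text
time: 17.15
tool_pos: [565.1, 19.6, 195.9]
tcp_rot: [-2.627, -0.005, -1.294]
contact_force: [-23.3, -25.4, 5.8]
grip_width: 13.3
```

```bash
python3 swing.py|head -8
```

```text
t 17.15 tcp in mouth [ 2.7 85.9  9. ] axes in mouth
 [[-0.005 -1.    -0.009]
 [-1.     0.005 -0.009]
 [ 0.009  0.009 -1.   ]] 
f [-22.6 -17.8  19.8] w 13.3 q [-0.25  0.18  1.91  0.42  0.64  0.75]
r 129.78785716768238 lid -0.01831814282909905
[[-0.    0.01  0.  ]
 [-0.    0.01  0.  ]
```

drive_tool --deltas '[{"hand": 1,"tx": 0.06,"ty": 0.05,"tz": 0,"wx": 0,"wy": 0,"wz": 0},{"hand": 0.3,"tx": 0.03,"ty": 0.02,"tz": 0,"wx": 0,"wy": 0,"wz": 0},{"hand": 0.3,"tx": 0,"ty": 0,"tz": 0,"wx": 0,"wy": 0,"wz": 0},{"hand": 0.3,"tx": 0,"ty": 0,"tz": 0,"wx": 0,"wy": 0,"wz": 0},{"hand": 0.3,"tx": 0,"ty": 0,"tz": 0,"wx": 0,"wy": 0,"wz": 0},{"hand": 0.3,"tx": 0,"ty": 0,"tz": -0.2,"wx": 0,"wy": 0,"wz": 0},{"hand": 0.3,"tx": 0,"ty": 0,"tz": -0.5,"wx": 0,"wy": 0,"wz": 0},{"hand": 0.3,"tx": 0,"ty": 0,"tz": -0.7,"wx": 0,"wy": 0,"wz": 0},{"hand": 0.3,"tx": 0.3,"ty": 0,"tz": -0.7,"wx": 0,"wy": 0,"wz": 0},{"hand": 0.3,"tx": 0.7,"ty": 0.5,"tz": -0.7,"wx": 0,"wy": 0,"wz": 0},{"hand": 0.3,"tx": 0.7,"ty": 0.5,"tz": -0.3,"wx": 0,"wy": 0,"wz": 0},{"hand": 0.3,"tx": 0.4,"ty": 0.5,"tz": 0,"wx": 0,"wy": 0,"wz": 0},{"hand": 0.3,"tx": 0,"ty": 0,"tz": 0,"wx": 0,"wy": 0,"wz": 0},{"hand": 0.3,"tx": 0,"ty": 0,"tz": 0,"wx": 0,"wy": 0,"wz": 0}]'

```text
time: 18.32
tool_pos: [481.4, -91.5, 273.9]
tcp_rot: [-2.618, 0.0, -1.297]
contact_force: [-0.3, 0.3, -0.8]
grip_width: 32.1
```

Run:
```python
from rel import *
rep(); cm,im=snap('wrist','wrist14')
print(proj(cm,[M+F@np.array(p) for p in ([0,0,57],[0,85,56],[55,0,57],[0,0,23])]).round(1))
```

```text
t 18.32 tcp in mouth [-54.9   2.8 132.2] axes in mouth
 [[-0.01  -1.    -0.   ]
 [-1.     0.01  -0.006]
 [ 0.006  0.    -1.   ]] 
f [-0.5  0.3 -0.6] w 32.1 q [-0.63 -0.02  1.9   0.49  0.97  0.44]
[[276.9 134.1]
 [158.7 135.4]
 [276.1  50.8]
 [276.6 130.5]]
```

View pics/wrist14.png

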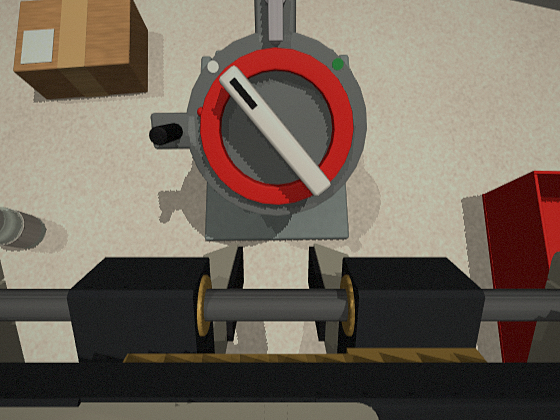

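Lid closed: the peg is at (165,133), the bar's ends at (230,72) and (320,190), centre (275,131). The bar lies 37° ccw of mouth x, so the ring is at about 0.13 rad, unlocked. I'll turn the jaws across the bar.

drive_tool --deltas '[{"hand": -0.1,"tx": 0,"ty": 0,"tz": 0,"wx": 0,"wy": 0,"wz": -0.9},{"hand": -0.1,"tx": 0,"ty": 0,"tz": 0,"wx": 0,"wy": 0,"wz": -0.9},{"hand": -0.1,"tx": 0,"ty": 0,"tz": 0,"wx": 0,"wy": 0,"wz": -0.9},{"hand": -0.1,"tx": 0,"ty": 0,"tz": 0,"wx": 0,"wy": 0,"wz": -0.9},{"hand": -0.1,"tx": 0,"ty": 0,"tz": 0,"wx": 0,"wy": 0,"wz": -0.9},{"hand": -0.1,"tx": 0,"ty": 0,"tz": 0,"wx": 0,"wy": 0,"wz": -0.9},{"hand": -0.1,"tx": 0,"ty": 0,"tz": 0,"wx": 0,"wy": 0,"wz": -0.9},{"hand": -0.1,"tx": 0,"ty": 0,"tz": 0,"wx": 0,"wy": 0,"wz": -0.9},{"hand": -0.1,"tx": 0,"ty": 0,"tz": 0,"wx": 0,"wy": 0,"wz": -0.2},{"hand": -0.1,"tx": 0,"ty": 0,"tz": 0,"wx": 0,"wy": 0,"wz": 0},{"hand": -0.1,"tx": 0,"ty": 0,"tz": 0,"wx": 0,"wy": 0,"wz": 0}]'

```text
time: 19.28
tool_pos: [482.2, -89.7, 273.8]
tcp_rot: [-2.709, -0.305, -0.717]
contact_force: [0.2, -0.4, 0.2]
grip_width: 50.3
```

Run:
```python
from rel import *
need([0,0,70])
```

```text
t 19.28 tcp in mouth [-53.9   4.3 131.6] axes in mouth
 [[ 0.595 -0.804  0.   ]
 [-0.804 -0.595 -0.004]
 [ 0.003  0.002 -1.   ]] 
f [ 0.1 -0.4  0.1] w 50.3 q [-0.63 -0.02  1.9   0.49  0.97 -0.2 ]
need units [ 0.88 -1.02  1.54]
```

drive_tool --deltas '[{"hand": -0.1,"tx": 0.3,"ty": -0.35,"tz": 0.3,"wx": 0,"wy": 0,"wz": 0},{"hand": -0.1,"tx": 0.3,"ty": -0.35,"tz": 0.5,"wx": 0,"wy": 0,"wz": 0},{"hand": -0.1,"tx": 0.28,"ty": -0.32,"tz": 0.5,"wx": 0,"wy": 0,"wz": 0},{"hand": -0.1,"tx": 0,"ty": 0,"tz": 0.24,"wx": 0,"wy": 0,"wz": 0},{"hand": -0.1,"tx": 0,"ty": 0,"tz": 0,"wx": 0,"wy": 0,"wz": 0},{"hand": -0.1,"tx": 0,"ty": 0,"tz": 0,"wx": 0,"wy": 0,"wz": 0}]'

```text
time: 19.78
tool_pos: [556.6, -72.2, 246.3]
tcp_rot: [-2.71, -0.303, -0.716]
contact_force: [0.7, 0.1, 0.0]
grip_width: 50.4
```

Run:
```python
from rel import *
need([0,0,12]); cm,im=snap('wrist','wrist15')
print(proj(cm,[M+F@np.array(p) for p in ([0,0,57],[44,33,57],[-44,-33,57])]).round(1))
```

```text
t 19.78 tcp in mouth [-1.5  0.2 69.6] axes in mouth
 [[ 0.595 -0.803 -0.002]
 [-0.803 -0.595 -0.003]
 [ 0.001  0.003 -1.   ]] 
f [ 0.6 -0.1 -0.3] w 50.4 q [-0.48  0.14  1.81  0.47  0.85 -0.08]
need units [ 0.02 -0.03  1.44]
[[276.4 235.5]
 [275.7 140.8]
 [276.9 316.9]]
```

View pics/wrist15.png

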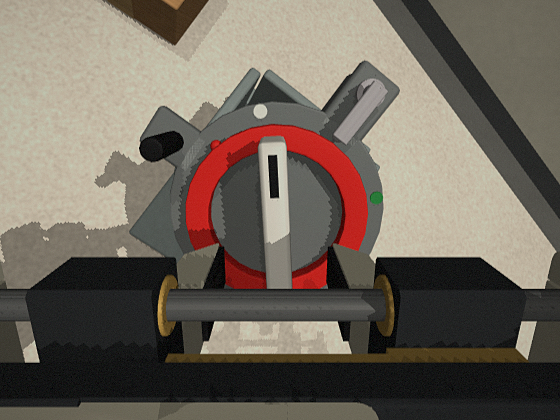

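The bar is centred between the jaws (u about 275, end at v 138, as predicted). Descend and grip.

drive_tool --deltas '[{"hand": -0.1,"tx": 0.02,"ty": -0.03,"tz": 0.3,"wx": 0,"wy": 0,"wz": 0},{"hand": -0.1,"tx": 0,"ty": 0,"tz": 0.4,"wx": 0,"wy": 0,"wz": 0},{"hand": -0.1,"tx": 0,"ty": 0,"tz": 0.4,"wx": 0,"wy": 0,"wz": 0},{"hand": -0.1,"tx": 0,"ty": 0,"tz": 0.3,"wx": 0,"wy": 0,"wz": 0},{"hand": 1,"tx": 0,"ty": 0,"tz": 0,"wx": 0,"wy": 0,"wz": 0},{"hand": 1,"tx": 0,"ty": 0,"tz": 0,"wx": 0,"wy": 0,"wz": 0},{"hand": 1,"tx": 0,"ty": 0,"tz": 0,"wx": 0,"wy": 0,"wz": 0},{"hand": 1,"tx": 0,"ty": 0,"tz": 0,"wx": 0,"wy": 0,"wz": 0},{"hand": 1,"tx": 0,"ty": 0,"tz": 0,"wx": 0,"wy": 0,"wz": 0},{"hand": 1,"tx": 0,"ty": 0,"tz": 0,"wx": 0,"wy": 0,"wz": 0},{"hand": 1,"tx": 0,"ty": 0,"tz": 0,"wx": 0,"wy": 0,"wz": 0},{"hand": 1,"tx": 0,"ty": 0,"tz": 0,"wx": 0,"wy": 0,"wz": 0}]'

```text
time: 20.83
tool_pos: [584.8, -64.6, 199.7]
tcp_rot: [-2.71, -0.305, -0.716]
contact_force: [-6.4, 0.2, 4.0]
grip_width: 15.6
```

Run:
```python
from rel import *
need([0,0,12])
```

```text
t 20.83 tcp in mouth [ 0.4 -0.5 14.6] axes in mouth
 [[ 0.596 -0.803 -0.001]
 [-0.803 -0.596 -0.004]
 [ 0.003  0.003 -1.   ]] 
f [-3.3  2.   6.5] w 15.6 q [-0.43  0.23  1.83  0.51  0.73 -0.11]
need units [-0.02  0.    0.07]
```

Gripped (15.6 on the 16 mm bar). Twist clockwise.

drive_tool --deltas '[{"hand": 1,"tx": 0,"ty": 0,"tz": 0,"wx": 0,"wy": 0,"wz": 0.5},{"hand": 1,"tx": 0,"ty": 0,"tz": 0,"wx": 0,"wy": 0,"wz": 0.8},{"hand": 1,"tx": 0,"ty": 0,"tz": 0,"wx": 0,"wy": 0,"wz": 0.9},{"hand": 1,"tx": 0,"ty": 0,"tz": 0,"wx": 0,"wy": 0,"wz": 0.9},{"hand": 1,"tx": 0,"ty": 0,"tz": 0,"wx": 0,"wy": 0,"wz": 0.9},{"hand": 1,"tx": 0,"ty": 0,"tz": 0,"wx": 0,"wy": 0,"wz": 0.9},{"hand": 1,"tx": 0,"ty": 0,"tz": 0,"wx": 0,"wy": 0,"wz": 0.9},{"hand": 1,"tx": 0,"ty": 0,"tz": 0,"wx": 0,"wy": 0,"wz": 0.9},{"hand": 1,"tx": 0,"ty": 0,"tz": 0,"wx": 0,"wy": 0,"wz": 0.9},{"hand": 1,"tx": 0,"ty": 0,"tz": 0,"wx": 0,"wy": 0,"wz": 0.9},{"hand": 1,"tx": 0,"ty": 0,"tz": 0,"wx": 0,"wy": 0,"wz": 0.9},{"hand": 1,"tx": 0,"ty": 0,"tz": 0,"wx": 0,"wy": 0,"wz": 0.9},{"hand": 1,"tx": 0,"ty": 0,"tz": 0,"wx": 0,"wy": 0,"wz": 0}]'

```text
time: 21.92
tool_pos: [584.9, -64.9, 199.7]
tcp_rot: [-2.633, 0.127, -1.518]
contact_force: [-5.6, -1.8, 4.5]
grip_width: 15.9
```

```bash
cat > tw.py <<'E'
from rel import *
o,T=rep(); y=-(F.T@T)[:,1]; b=np.degrees(np.arctan2(y[1],y[0])); print('bar dir deg',b,'ring',np.radians(45-b), 'moment mouth',(F.T@o['moment']).round(2))
E
python3 tw.py
```

```text
t 21.92 tcp in mouth [ 0.5 -0.7 14.6] axes in mouth
 [[-0.261 -0.965 -0.   ]
 [-0.965  0.261 -0.004]
 [ 0.004 -0.001 -1.   ]] 
f [-2.9 -0.2  6.8] w 15.9 q [-0.43  0.23  1.83  0.51  0.73  0.79]
bar dir deg -15.141811757049112 ring 1.049672633275143 moment mouth [ 0.35  0.93 -0.05]
```

drive_tool --deltas '[{"hand": 1,"tx": 0,"ty": 0,"tz": 0,"wx": 0,"wy": 0,"wz": 0.8},{"hand": 1,"tx": 0,"ty": 0,"tz": 0,"wx": 0,"wy": 0,"wz": 0.8},{"hand": 1,"tx": 0,"ty": 0,"tz": 0,"wx": 0,"wy": 0,"wz": 0.8},{"hand": 1,"tx": 0,"ty": 0,"tz": 0,"wx": 0,"wy": 0,"wz": 0.8},{"hand": 1,"tx": 0,"ty": 0,"tz": 0,"wx": 0,"wy": 0,"wz": 0.8},{"hand": 1,"tx": 0,"ty": 0,"tz": 0,"wx": 0,"wy": 0,"wz": 0.8},{"hand": 1,"tx": 0,"ty": 0,"tz": 0,"wx": 0,"wy": 0,"wz": 0.8},{"hand": 1,"tx": 0,"ty": 0,"tz": 0,"wx": 0,"wy": 0,"wz": 0.5},{"hand": 1,"tx": 0,"ty": 0,"tz": 0,"wx": 0,"wy": 0,"wz": 0},{"hand": 1,"tx": 0,"ty": 0,"tz": 0,"wx": 0,"wy": 0,"wz": 0}]'

```text
time: 22.75
tool_pos: [584.7, -64.5, 199.6]
tcp_rot: [-2.755, 0.361, -2.007]
contact_force: [-6.3, -0.9, 4.3]
grip_width: 16.0
```

```bash
python3 tw.py
```

```text
t 22.75 tcp in mouth [ 0.3 -0.4 14.6] axes in mouth
 [[-0.711 -0.703 -0.001]
 [-0.703  0.711 -0.004]
 [ 0.003 -0.002 -1.   ]] 
f [-3.2  0.9  6.9] w 16.0 q [-0.43  0.23  1.83  0.51  0.73  1.32]
bar dir deg -45.35620332772954 ring 1.5770132476703373 moment mouth [0.5  0.95 0.3 ]
```

The jaws read about 1.57 rad and are pressing on the stop. I'll release, back out and look.

drive_tool --deltas '[{"hand": 1,"tx": 0,"ty": 0,"tz": 0,"wx": 0,"wy": 0,"wz": 0},{"hand": 0,"tx": 0,"ty": 0,"tz": 0,"wx": 0,"wy": 0,"wz": 0},{"hand": 0,"tx": 0,"ty": 0,"tz": 0,"wx": 0,"wy": 0,"wz": 0},{"hand": 0,"tx": 0,"ty": 0,"tz": 0,"wx": 0,"wy": 0,"wz": 0},{"hand": 0,"tx": 0,"ty": 0,"tz": 0,"wx": 0,"wy": 0,"wz": 0},{"hand": 0,"tx": 0,"ty": 0,"tz": 0,"wx": 0,"wy": 0,"wz": 0},{"hand": 0,"tx": 0,"ty": 0,"tz": -0.3,"wx": 0,"wy": 0,"wz": 0},{"hand": 0,"tx": 0,"ty": 0,"tz": -0.6,"wx": 0,"wy": 0,"wz": 0},{"hand": 0,"tx": 0,"ty": 0,"tz": -0.8,"wx": 0,"wy": 0,"wz": 0},{"hand": 0,"tx": 0,"ty": 0,"tz": -0.8,"wx": 0,"wy": 0,"wz": 0},{"hand": 0,"tx": 0.4,"ty": 0.4,"tz": -0.8,"wx": 0,"wy": 0,"wz": 0},{"hand": 0,"tx": 0.6,"ty": 0.6,"tz": -0.4,"wx": 0,"wy": 0,"wz": 0},{"hand": 0,"tx": 0,"ty": 0,"tz": 0,"wx": 0,"wy": 0,"wz": 0},{"hand": 0,"tx": 0,"ty": 0,"tz": 0,"wx": 0,"wy": 0,"wz": 0}]'

```text
time: 23.92
tool_pos: [466.3, -99.2, 299.8]
tcp_rot: [-2.752, 0.361, -2.011]
contact_force: [-0.8, -0.8, 0.3]
grip_width: 46.0
```

Run:
```python
from rel import *
rep(); cm,im=snap('wrist','wrist16'); snap('scene','scene16'); c2,_=snap('side','side16')
print(proj(cm,[M+F@np.array(p,float) for p in ([0,0,57],[0,85,56],[39,-39,57],[-39,39,57])]).round(1))
```

```text
t 23.92 tcp in mouth [-56.4  -0.4 163. ] axes in mouth
 [[-0.714 -0.7    0.001]
 [-0.7    0.714 -0.007]
 [ 0.004 -0.006 -1.   ]] 
f [-0.7 -0.5  0.8] w 46.0 q [-0.68 -0.06  1.87  0.48  1.06  1.22]
[[224.5 152. ]
 [158.8 222.4]
 [220.9  80.2]
 [227.8 216.5]]
```

View pics/wrist16.png

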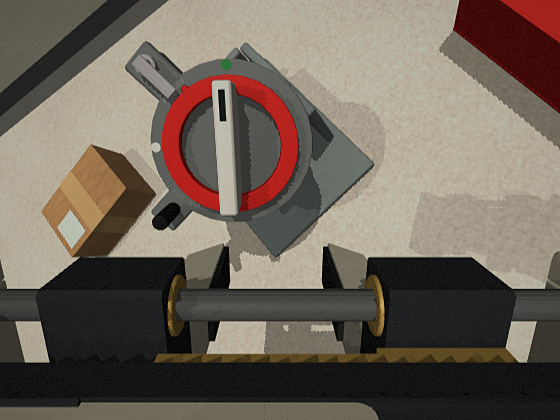

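View pics/side16.png

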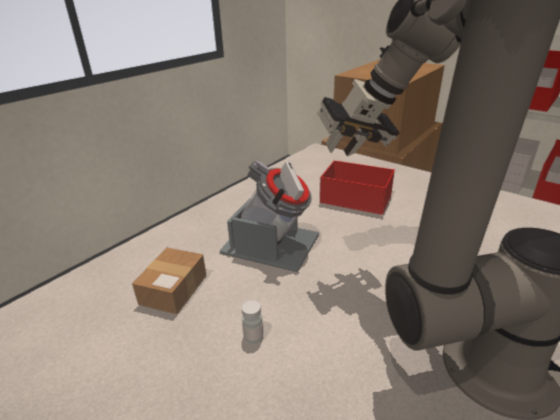

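View pics/scene16.png

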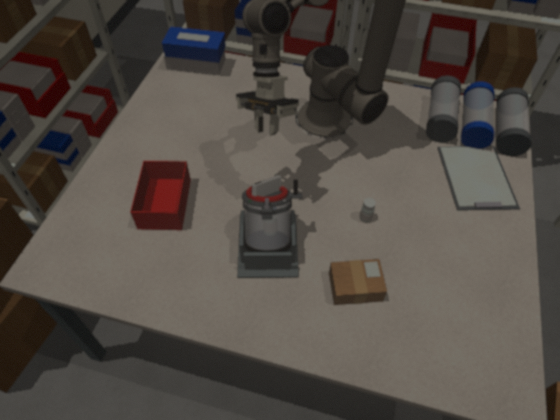

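The bar's ends at (223,82) and (229,213) match the predicted locked pose of (221,80) and (228,217) in angle. Its mark points at the green dot, and the peg is at its closed place. White jar, carton and bin are at their old pixels. Handing in.

```bash
python3 -c "
from plant import *
print(close_job()); print(get_obs()['time'])"
```

```text
the job is handed in; nothing more can be done
None
the job is handed in; nothing more can be done
```

The carrier is ready to send: the blue-capped jar is inside, the lid is closed and the ring is locked. I handed the job in at about 24 s of the 72 s allowed; the hand-in reports no verdict.

**Last checks, all passed:**
- **Jar:** After I let it go, the wrist picture showed it standing deep in the tube. It was not seen again once the lid closed.
- **Lid:** Closed and pressed onto its stop before any twist, with the ring at about 0.13 rad. In the last picture the peg was still at its closed place.
- **Ring:** While gripped, the jaws read about 1.57 rad. After release, the bar's angle matched the locked pose to within about half a degree and its mark pointed at the green dot.
- **Bystanders:** The white jar, carton and bin were at their starting pixels.
- **Robot:** The gripper was clear of everything.

**What disagreed:**
- **Finger length:** The fingertips appeared about 21 mm behind the reported TCP, not 14 mm ahead as stated. Because of this I gripped the jar by its cap (38 mm instead of 44). My first grip on the peg closed on nothing above it, so I went 32 mm deeper and repeated it.
- **Lid swing:** The radius read up to 3 mm off 131 mm while the lid was moving. This had no effect on closing it.

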